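# Set out a guest's infuser mug

## Task

Set out the infuser mug for a guest, building it up from the bottom: lay the wooden saucer in the middle of the small round board, stand the mug in the saucer, hang the strainer in the mug, and close it with its lid. Put the low drip dish in the middle of the grey stone tile, ready for the strainer. Work around the tasting cup, the tea caddy and the white pitcher without knocking them over or shifting them from their places.

Things in the scene. Friction and masses are not known exactly. Their poses are not given: they have to be found in the camera images.
- board: Target: small round walnut board, 130 mm wide, 8 thick, fixed on the table. Origin: centre of its underside, top 8 above. The ten listed things stand upright in two loose rows, any in any place, centres 120 or more apart; kettle, begonia, books, tea tray with teapot and tool jar are fixed outside the rows, at the back and sides of the table.
- tile: Target: square grey stone tile, 90 x 90 mm, 8 thick, fixed on the table. Origin: centre of its underside, top 8 above; x, y along its edges.
- saucer: Thick round light-wood saucer, 66 mm wide, 20 high, straight sides, with a round well 54 wide whose floor is 12 above the underside; the mug's foot stands in it. 60 g. Origin: centre of its underside, z up.
- mug: Tea mug without handle, pale celadon glaze, 72 mm high, open on top: foot 40 wide, widening to 60 and straight-sided from 34 above the foot up to the rim; wall 4, mouth 52 wide; inside at least 46 wide down to 26 above the foot. 240 g. Origin: centre of its underside, z up.
- strainer: Strainer insert of the mug, same glaze, 60 mm high: hollow perforated body, foot 36 wide, 44 wide at 44 above the foot; above it a thick straight collar 66 wide from 44 to 60, its upper opening 50 wide, 11 deep. Seated, the collar rests on the mug's rim (3 proud all round) and its origin is 28 above the mug's. 110 g. Origin: centre of its underside, z up.
- lid: Lid of the strainer, same glaze: disc 64 mm wide, 8 to 14 above the underside; below it a tapered plug 34 to 40 wide, 8 deep; on top an upright round knob 18 wide from 14 to 34. Stands on its plug. Seated, the plug is in the collar's opening, the disc on the collar, and its origin is 52 above the strainer's. 70 g. Origin: centre of its underside, z up.
- dish: Low drip dish, same glaze: open, 56 mm wide, 20 high, foot 48 wide, straight-sided from 7 above the foot to the rim, wall 4. 60 g. Origin: centre of its underside, z up.
- cup: Bystander: small tasting cup, same glaze, 38 mm high, 50 wide at the rim, foot 26 wide; loose. Origin: centre of its underside, z up.
- caddy: Bystander: stoneware tea caddy, dark green cylinder 58 mm wide with a light-wood stopper, 74 high in all; loose. Origin: centre of its underside, z up.
- pitcher: Bystander: white porcelain pouring pitcher, 62 mm wide at its belly, 70 high, small spout; loose. Origin: centre of its underside, z up.
There are look-alikes about, which are no part of the job. What is shaped like the strainer but pink is not meant. There is more than one size of the board; the job needs the smallest.

How it is judged:
By the outcome, as a careful person would: the job done as asked, in the order asked, and still so for the second after the job is handed in, with the robot touching nothing.
It also fails if it takes over 134 s, if anything falls off the work surface, if the arm or the gripper's body presses on something with over 40 N, if the wrist force passes 120 N, or if a joint passes its speed limit or range.

## Robot

A 7-joint arm with a two-finger parallel gripper is mounted at the origin on the work surface. World frame = base frame: x ahead of the robot, y to its left, z up, the work surface at z = 0. Lengths are in m, angles in rad, forces in N, time in s.
With the tool pointing down it reaches from about 0.425 to 0.925 m from the base axis. Payload 6.8 kg.
Tool frame: the origin (TCP) lies at the very end of the fingers, on their centre line; the grasp point (between the pads) lies 19 mm behind it (tcp_to_grasp is the distance from the TCP to the grasp point, in m); z points along the fingers, y is the direction in which the jaws open and shut (so a half turn about z gives the same grasp; the last joint's range is limited). The gripper opens to 85 mm and grips with 20 to 120 N. Pads are 22 mm wide; open, the fingers measure 114 mm over their backs; the gripper's body (76 mm by 85 mm) begins 54 mm behind the grasp point. The pads swing forward as they close: fully open they stand 13 mm farther back than shut.
Start: joints at [-1.286, 0.477, 0.022, 1.555, -0.011, 1.109, -0.083], TCP at [0.258, 0.624, 0.231] pointing down, gripper open.
Joint ranges: [-2.96, 2.96], [-0.34, 2.1], [-1.41, 1.46], [0.24, 2.44], [-1.37, 4.51], [0.17, 1.92], [-2.96, 2.96]. Speed limits (rad/s): [2.39, 2.39, 3.14, 3.14, 3.14, 3.14, 3.14].

## Interface

Orientations are given as a unit quaternion [w, x, y, z].
In Python, from station import * gives the robot as it stands.
- The arm moves only by the tool apply_moves, never from a script. Its argument "increments" is one flat list of numbers, 5 for each row, row after row: the finger opening in mm, from 0 to 85.4, then the shift along the tool's x, y, z in mm, then the turn about the tool's z in degrees. In form: [claw, tx, ty, tz, roll, claw, tx, ty, tz, roll, ...]. A call has 1 to 12 rows; each row shifts and turns the pose as measured when the row begins, along the tool's axes as they then stand; what a row does not reach is not made up. A row lasts 1/8 s, in which the tool goes at most 62.5 mm and 10.7 degrees, less where a joint would pass 70% of its speed; a pose out of reach is approached as far as the arm can. A call with a gripper value outside its range is refused whole. The fingers move at their own pace and stop on an object; "squeeze" is the grip in N (left out, the last holds). Time passes only in rows, so rows that do not move let the fingers close. It gives the time, the measured TCP pose, the force and the opening at its end, in the units of the state.
- get_obs(): the state, without advancing time (a new reading comes with each control period).
- read_camera(name): name is "side" or "top"; returns (picture, depth): 400x640x3 uint8, blue, green, red; 400x640 float32, m along the optical axis (not along the pixel's ray), 0 where there is no reading.
- get_calibration(name): a dict with "mtx" (3x3 intrinsics, pixels), "camera_from_world" (4x4, takes a point from world to camera coordinates). Camera axes: x right, y down, z forward; pixel columns grow to the right and rows downward; lengths in m; the calibration is good to about 2 mm. A picture is of the moment at which its call begins. get_calibration takes no time and is no camera call.
- hand_in(): hands the job in, once; it reports no verdict.
Trained networks look in the newest picture that a camera, given by its name, has taken for a name from the list of things; names that differ only in an ending like _2 or _b are one class to them, and where a whole thing is asked for, a point or a joint stands for the part that bears it (a point fixed in the world has none). Each returns a list of dicts, best first, with "p" (0 to 1); they miss things now and then, are a little off and sometimes report something else, mostly with a low value. They report only what shows in the picture. A call takes as long as a camera call. They do not tell look-alikes from the thing itself.
- outline_of(camera, thing): "pixels" (400x640 bool, what is visible of it) and "extent" ([centre column, centre row, width, height] in pixels, round what is visible of it).
The state is a dict: "t": time; "q": joint angles; "joint_vel": joint speeds; "joint_torque": joint torques, N m; "eef_pos": TCP position; "tool_rot": TCP orientation; "contact_force": force on the tool from outside, world axes, zero at the start; "torque": the same for the moment, N m; "gripper_width": opening from 0.0 (shut) to 1.0 (fully open).
Only numpy, scipy, OpenCV 4.12 (cv2) and the standard library are available. Lean on these libraries where they do the work, as an engineer would, in place of code of your own. Each camera call takes 0.05 s, during which the arm holds its last target.

## Working session

There is one attempt and no reset: what is moved stays moved. The work goes in short steps, Python scripts to look and compute and a tool call to move; the robot and the scene stay as the last step left them, time stands still between calls to the robot, and variables do not carry over. Pictures are saved under pics/ and viewed, and the job is handed in when it is done.

Besides the shell and the picture viewer there is one more tool, called after ">>>" as name(argument=value, ...) on one line, values as JSON. apply_moves: Moves the arm, as the interface text tells. Its arguments: {"type":"object","properties":{"increments":{"type":"array"},"squeeze":{"type":"number"}},"required":["increments"]}

```bash
mkdir -p pics; ls; cat > h.py <<'E'
from station import *
import numpy as np, cv2
def cal(n):
    c=get_calibration(n); return np.array(c["mtx"]),np.array(c["camera_from_world"])
def px2w(n,u,v,d):
    K,T=cal(n); p=np.linalg.inv(K)@np.array([u*d,v*d,d]); return (np.linalg.inv(T)@np.r_[p,1])[:3]
def cloud(n,depth):
    K,T=cal(n); v,u=np.mgrid[:400,:640]; P=np.stack([u*depth,v*depth,depth],-1)@np.linalg.inv(K).T
    Ti=np.linalg.inv(T); return P@Ti[:3,:3].T+Ti[:3,3]
E
python3 - <<'E'
from h import *
print(get_obs())
for n in("top","side"):
    p,d=read_camera(n); cv2.imwrite(f"pics/{n}0.png",p); np.save(f"{n}0.npy",d); np.save(f"{n}0p.npy",p)
    K,T=cal(n); print(n,K.tolist(),np.linalg.inv(T)[:3].round(3).tolist())
E
```

```text
pics
{'t': 0.0, 'q': array([-1.28611386,  0.47776022,  0.02236495,  1.55647051, -0.01148893,
        1.1092868 , -0.08309478]), 'joint_vel': array([-0.00051681, -0.00018424,  0.00055851, -0.00055692,  0.00049724,
        0.00125421,  0.00148728]), 'joint_torque': array([ 7.23651337e-04, -5.96459091e+01,  1.60765573e+00, -2.81192422e+01,
        1.24157500e-02,  9.33847041e-03,  8.92821731e-06]), 'eef_pos': array([0.25816705, 0.62303378, 0.2303449 ]), 'tool_rot': array([-9.91468367e-05,  1.95126641e-01,  9.80777644e-01, -8.92691839e-04]), 'contact_force': array([-0.29473665,  0.37100261,  0.06402152]), 'torque': array([ 0.0026502 ,  0.01739313, -0.05168627]), 'gripper_width': 0.9986350141418706}
top [[421.77163485238935, 0.0, 318.6765007196653], [0.0, 421.77163485238935, 208.28628116899893], [0.0, 0.0, 1.0]] [[-0.013, -0.996, 0.088, 0.382], [-1.0, 0.012, -0.012, -0.021], [0.011, -0.089, -0.996, 1.171]]
side [[431.5879902061408, 0.0, 313.96628714007136], [0.0, 431.5879902061408, 202.78818060343332], [0.0, 0.0, 1.0]] [[0.673, -0.513, 0.534, -0.213], [-0.74, -0.459, 0.492, -0.659], [-0.007, -0.726, -0.688, 0.945]]
```

View pics/top0.png

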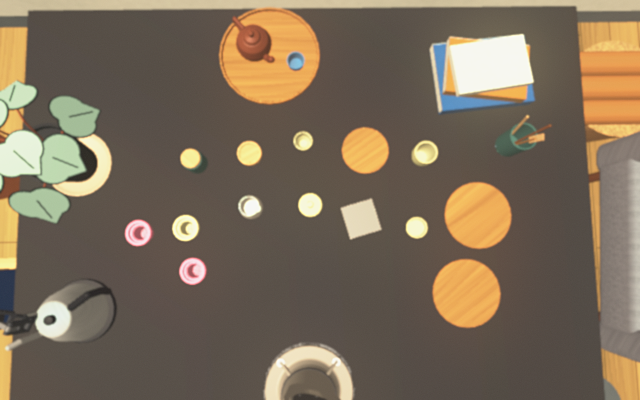

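View pics/side0.png

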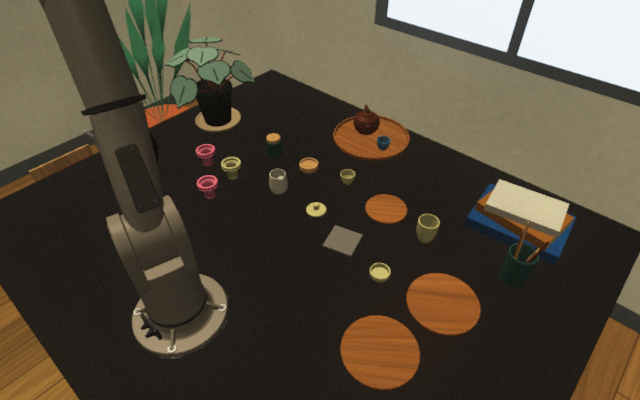

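```bash
cat > det.py <<'E'
from h import *
import sys
for n in ("top","side"):
    p,d=read_camera(n); C=cloud(n,d)
    for th in ["board","tile","saucer","mug","strainer","lid","dish","cup","caddy","pitcher"]:
        for r in outline_of(n,th)[:4]:
            if r["p"]<.15: continue
            m=r["pixels"]&(d>0); 
            if m.sum()<10: continue
            P=C[m]; zt=np.percentile(P[:,2],97)
            top=P[P[:,2]>zt-0.006]
            (cx,cy),rad=cv2.minEnclosingCircle((top[:,:2]*1000).astype(np.float32))
            print(n,th,round(r["p"],2),np.round(r["extent"]).astype(int).tolist(),"med",(np.median(P,0)*1000).round().tolist(),"top z",round(zt*1000),"circ",round(cx),round(cy),"r",round(rad))
E
python3 det.py
```

```text
top board 0.76 [465, 295, 64, 69] med [248.0, -432.0, 11.0] top z 15 circ 248 -432 r 91
top board 0.67 [479, 215, 65, 66] med [460.0, -474.0, 11.0] top z 15 circ 460 -474 r 92
top board 0.64 [367, 151, 42, 47] med [647.0, -166.0, 8.0] top z 12 circ 647 -166 r 65
top tile 0.66 [358, 220, 42, 36] med [456.0, -149.0, 8.0] top z 12 circ 456 -148 r 57
top saucer 0.75 [251, 154, 30, 23] med [639.0, 157.0, 13.0] top z 22 circ 641 157 r 33
top saucer 0.68 [367, 151, 44, 46] med [646.0, -166.0, 8.0] top z 12 circ 647 -166 r 65
top mug 0.63 [424, 155, 27, 23] med [631.0, -326.0, 40.0] top z 73 circ 625 -319 r 30
top strainer 0.79 [194, 271, 24, 24] med [318.0, 304.0, 50.0] top z 62 circ 322 297 r 33
top strainer 0.66 [188, 229, 22, 21] med [433.0, 325.0, 49.0] top z 63 circ 432 316 r 32
top strainer 0.65 [139, 235, 31, 28] med [423.0, 449.0, 50.0] top z 62 circ 422 441 r 33
top lid 0.87 [312, 206, 20, 22] med [494.0, -11.0, 14.0] top z 34 circ 495 -11 r 8
top lid 0.23 [424, 154, 23, 26] med [631.0, -327.0, 41.0] top z 74 circ 626 -320 r 31
top dish 0.54 [418, 229, 22, 15] med [427.0, -303.0, 6
[... 1150 characters left out ...]
3 r 30
side strainer 0.93 [204, 188, 22, 26] med [320.0, 295.0, 47.0] top z 60 circ 320 297 r 35
side strainer 0.52 [230, 168, 18, 22] med [433.0, 311.0, 47.0] top z 60 circ 434 315 r 35
side lid 0.5 [315, 211, 20, 16] med [491.0, -17.0, 13.0] top z 33 circ 492 -13 r 10
side dish 0.89 [378, 271, 19, 23] med [432.0, -303.0, 7.0] top z 21 circ 428 -304 r 30
side dish 0.57 [316, 210, 18, 17] med [491.0, -18.0, 13.0] top z 33 circ 492 -13 r 10
side cup 0.73 [349, 178, 13, 13] med [671.0, 5.0, 23.0] top z 37 circ 666 6 r 25
side caddy 0.59 [272, 142, 19, 23] med [605.0, 286.0, 48.0] top z 74 circ 619 300 r 29
side pitcher 0.81 [280, 183, 17, 27] med [480.0, 136.0, 46.0] top z 69 circ 488 147 r 30
```

```bash
python3 - <<'E'
from h import *
for n in("top","side"):
    K,T=cal(n)
    for w in [(0.258,.624,.231),(.258,.624,.35),(0,0,.2),(0,0,0)]:
        c=K@(T@np.r_[w,1])[:3]; print(n,w,(c[:2]/c[2]).round())
t=cv2.imread("pics/top0.png"); s=cv2.imread("pics/side0.png")
a=cv2.resize(t[120:300,110:500],(780,360),interpolation=cv2.INTER_CUBIC)
b=cv2.resize(s[130:290,190:460],(405,240),interpolation=cv2.INTER_CUBIC)
c=cv2.resize(t[240:400,0:250],(375,240),interpolation=cv2.INTER_CUBIC)
cv2.imwrite("pics/crop.png",np.vstack([a,np.hstack([b,c])]))if 0 else cv2.imwrite("pics/crop.png",np.vstack([a,np.hstack([b[:, :405],c])]) )
E
```

```text
top (0.258, 0.624, 0.231) [ 18. 307.]
top (0.258, 0.624, 0.35) [-25. 316.]
top (0, 0, 0.2) [307. 419.]
top (0, 0, 0) [308. 389.]
side (0.258, 0.624, 0.231) [117. 105.]
side (0.258, 0.624, 0.35) [104.  70.]
side (0, 0, 0.2) [160. 261.]
side (0, 0, 0) [180. 312.]
```

View pics/crop.png

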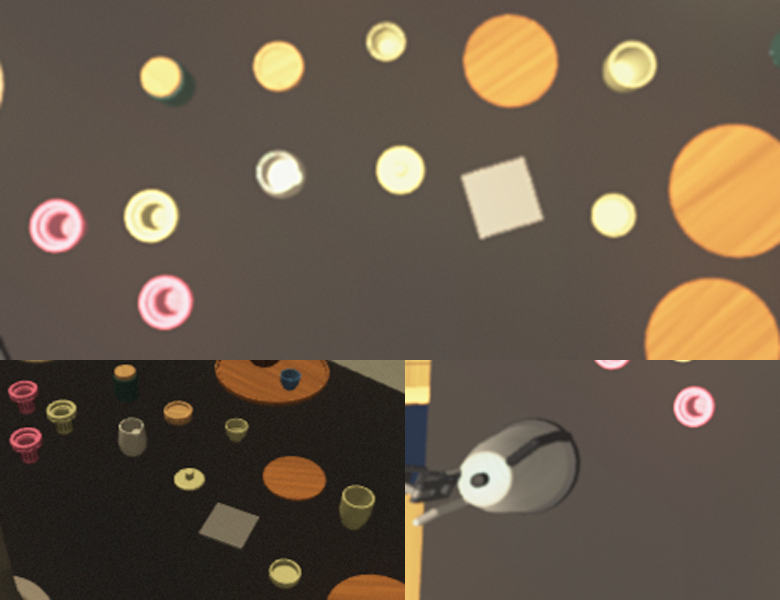

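The strainer candidates are the celadon one at top (188,229) and two pink ones at (139,235) and (194,271). I take the celadon one, since pink is excluded. The boards are at (366,151) with r 65 mm, and (479,215) and (466,294) with r 92 mm each. I take the r 65 one, which is 130 mm wide. The crop confirms both choices. The gripper starts beside the kettle, so I check clearances there first.

```bash
cat >> h.py <<'E'
from scipy.spatial.transform import Rotation as Ro
def delta(x,y,z):
    o=get_obs(); w,a,b,c=o["tool_rot"]; R=Ro.from_quat([a,b,c,w])
    p=np.array(o["eef_pos"])*1000
    print("t",round(o["t"],2),"pos",p.round(1),"yaw y",R.as_matrix()[:,1].round(3),"F",np.round(o["contact_force"],1),"g",round(o["gripper_width"],3),"-> tool delta",R.inv().apply(np.array([x,y,z])-p).round(1))
E
python3 - <<'E'
from h import *
C=cloud("top",np.load("top0.npy"))
m=(np.abs(C[...,0]-.2)<.15)&(C[...,1]>.42)&(C[...,1]<.75)&(C[...,2]>.03)
P=C[m]; print(P.min(0),P.max(0),np.percentile(P,50,axis=0))
k=P[P[:,1]<.6]; print(k.max(0),k.min(0))
# precise circles on fits
for n in("top","side"):
    C=cloud(n,np.load(n+"0.npy"))
    for nm,c,r,zt in [("saucer",(640,155),33,20),("mug",(624,-321),30,72),("strainer",(433,316),33,60),("liddisc",(493,-12),32,14),("dish",(427,-302),28,20),("board",(647,-167),65,8),("tile",(455,-151),50,8)]:
        Q=C.reshape(-1,3)*1000; lim=r+15 if nm!="board" else r+5
        m=(np.hypot(Q[:,0]-c[0],Q[:,1]-c[1])<lim)&(np.abs(Q[:,2]-zt)<5)
        q=Q[m][:,:2]
        if nm=="tile": print(n,nm,cv2.minAreaRect(q.astype(np.float32)),q.mean(0).round(1)); continue
        (a,b),rr=cv2.minEnclosingCircle(cv2.convexHull(q.astype(np.float32)));
        h=cv2.convexHull(q.astype(np.float32))[:,0]; 
        M=cv2.moments(cv2.convexHull(q.astype(np.float32)))
        print(n,nm,m.sum(),round(a,1),round(b,1),round(rr,1),"hullcent",round(M['m10']/M['m00'],1),round(M['m01']/M['m00'],1),"rA",round((M['m00']/np.pi)**.5,1),"z",np.median(Q[m][:,2]).round(1))
delta(640,155,120)
E
```

```text
[0.14547353 0.49273088 0.0305013 ] [0.29016934 0.70290019 0.35036629] [0.22963143 0.56723878 0.14389077]
[0.29016934 0.59994596 0.35036629] [0.14547353 0.49273088 0.0305013 ]
top saucer 158 640.5 156.9 33.0 hullcent 640.4 156.9 rA 32.1 z 19.2
top mug 113 625.9 -320.2 30.4 hullcent 625.7 -319.9 rA 29.3 z 71.0
top strainer 218 433.3 317.4 33.0 hullcent 433.2 317.2 rA 32.1 z 59.5
top liddisc 366 494.8 -10.8 31.7 hullcent 494.7 -10.8 rA 30.9 z 13.4
top dish 95 428.5 -301.3 28.1 hullcent 428.2 -301.4 rA 27.2 z 19.8
top board 1619 647.2 -166.8 69.8 hullcent 646.2 -167.3 rA 66.7 z 7.7
top tile ((454.6866455078125, -152.22027587890625), (117.65724182128906, 124.87042999267578), 22.643125534057617) [ 454.6 -150.3]
side saucer 72 640.2 153.9 34.7 hullcent 640.5 153.9 rA 32.5 z 18.3
side mug 96 625.0 -323.6 31.8 hullcent 624.9 -322.6 rA 29.5 z 70.5
side strainer 94 434.6 315.9 34.8 hullcent 434.3 314.8 rA 32.4 z 57.6
side liddisc 191 494.1 -12.8 32.2 hullcent 494.5 -13.1 rA 30.4 z 12.6
side dish 103 426.2 -302.2 29.4 hullcent 427.1 -303.6 rA 27.3 z 18.8
side board 964 646.5 -168.4 66.6 hullcent 646.5 -169.2 rA 64.7 z 7.2
side tile ((450.100341796875, -152.29385375976562), (109.3555908203125, 103.20465850830078), 24.524364471435547) [ 453.6 -153.3]
t 1.2 pos [258.3 623.6 231.3] yaw y [ 0.383  0.924 -0.   ] F [-0.8 -0.3 -0.4] g 0.999 -> tool delta [-532.  -286.9  111.3]
```

>>> apply_moves(increments=[85,0,0,-35,0,85,0,0,-35,0,85,0,0,-35,0,85,0,0,-30,0,85,-40,0,0,0,85,-40,0,0,0,85,-40,0,0,0,85,-40,0,0,0,85,-40,0,0,0], squeeze=30)

```text
t: 2.33
eef_pos: [0.4432, 0.5485, 0.3707]
tool_rot: [-0.001, 0.19, 0.982, 0.001]
contact_force: [1.1, -0.5, 0.3]
gripper_width: 0.994
```

```bash
python3 -c "
from h import *
delta(640,155,120)"
```

```text
t 2.33 pos [443.2 548.5 370.7] yaw y [0.374 0.928 0.001] F [ 1.1 -0.5  0.3] g 0.994 -> tool delta [-330.1 -291.6  249.8]
```

>>> apply_moves(increments=[85,-33,-29,20,0,85,-33,-29,20,0,85,-33,-29,20,0,85,-33,-29,20,0,85,-33,-29,20,0,85,-33,-29,20,0,85,-33,-29,20,0,85,-33,-29,20,0,85,-33,-29,20,0,85,-33,-29,20,0,85,0,0,20,0,85,0,0,20,0])

```text
t: 3.82
eef_pos: [0.6512, 0.1406, 0.1241]
tool_rot: [0.002, 0.193, 0.981, 0.002]
contact_force: [0.9, -0.0, 0.3]
gripper_width: 0.997
```

```bash
python3 -c "
from h import *
delta(640.4,155.4,20)"
```

```text
t 3.83 pos [651.2 140.6 124.1] yaw y [0.379 0.925 0.005] F [ 0.9 -0.   0.3] g 0.997 -> tool delta [ 16.    9.  104.1]
```

>>> apply_moves(increments=[85,8,4,20,0,85,8,5,20,0,85,0,0,20,0,85,0,0,15,0,85,0,0,0,0,85,0,0,0,0])

```text
t: 4.58
eef_pos: [0.6395, 0.1568, 0.0439]
tool_rot: [0.002, 0.192, 0.981, 0.002]
contact_force: [0.8, -0.3, 0.9]
gripper_width: 0.995
```

```bash
python3 -c "
from h import *
delta(640.4,155.4,4)"
```

```text
t 4.58 pos [639.5 156.8  43.9] yaw y [0.377 0.926 0.005] F [ 0.8 -0.3  0.9] g 0.995 -> tool delta [-1.3 -1.2 39.9]
```

>>> apply_moves(increments=[85,-1,-1,15,0,85,0,0,13,0,85,0,0,9,0,85,0,0,2,0,85,0,0,0,0,60,0,0,0,0,60,0,0,0,0,60,0,0,0,0])

```text
t: 5.58
eef_pos: [0.6419, 0.1555, 0.0042]
tool_rot: [0.003, 0.193, 0.981, 0.003]
contact_force: [0.4, -0.0, -0.1]
gripper_width: 0.748
```

```bash
python3 -c "
from h import *
delta(640.4,155.4,3)
p,d=read_camera('side'); cv2.imwrite('pics/s1.png',cv2.resize(p[100:220,240:400],(800,600),interpolation=cv2.INTER_CUBIC))"
```

```text
t 5.58 pos [641.9 155.5   4.2] yaw y [0.378 0.926 0.007] F [ 0.4 -0.  -0.1] g 0.748 -> tool delta [ 1.4 -0.7  1.2]
```

View pics/s1.png

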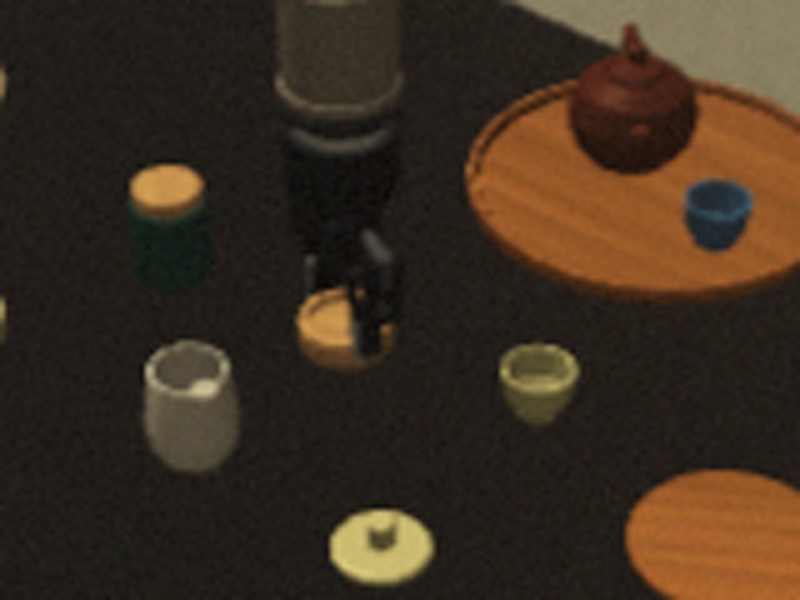

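The fingers straddle the saucer at crop (345,325). I make sure the grip has stalled, then lift.

>>> apply_moves(increments=[45,0,0,0,0,45,0,0,0,0,45,0,0,-10,0,45,0,0,-25,0,45,0,0,-30,0,45,0,0,-30,0,45,0,0,0,0])

```text
t: 6.5
eef_pos: [0.6415, 0.155, 0.104]
tool_rot: [0.004, 0.193, 0.981, 0.003]
contact_force: [0.1, 0.2, -1.7]
gripper_width: 0.743
```

```bash
python3 -c "
from h import *
delta(646.5,-168,100)
p,d=read_camera('side'); cv2.imwrite('pics/s2.png',cv2.resize(p[100:220,240:400],(800,600),interpolation=cv2.INTER_CUBIC))"
```

```text
t 6.5 pos [641.5 155.  104. ] yaw y [0.378 0.926 0.007] F [ 0.1  0.2 -1.7] g 0.743 -> tool delta [-126.8 -297.1    2.6]
```

View pics/s2.png

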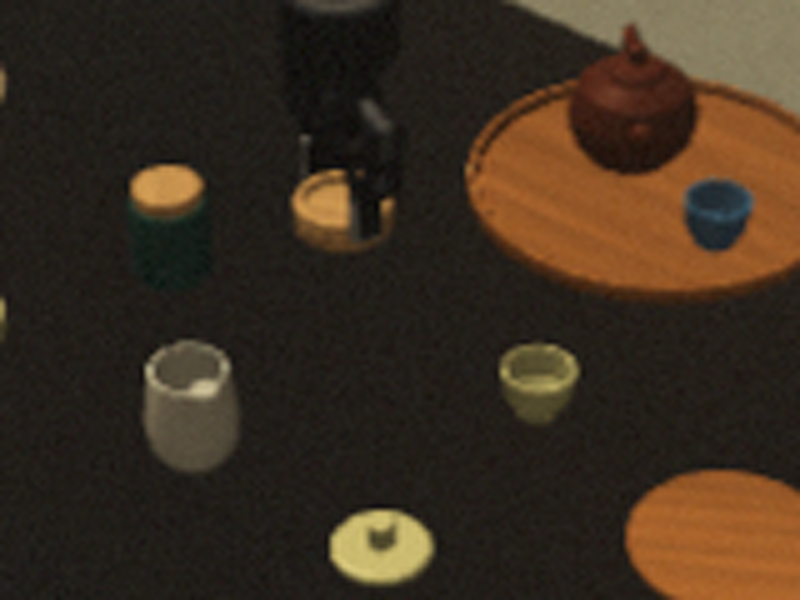

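Saucer held at crop (345,210). Now to the board.

>>> apply_moves(increments=[45,-12,-28,0,0,45,-12,-28,0,0,45,-12,-28,0,0,45,-12,-28,0,0,45,-12,-28,0,0,45,-12,-28,0,0,45,-12,-28,0,0,45,-12,-28,0,0,45,-12,-28,0,0,45,-10,-28,0,0,45,0,0,0,0,45,0,0,0,0])

```text
t: 8.05
eef_pos: [0.6335, -0.1557, 0.085]
tool_rot: [-0.01, 0.191, 0.982, 0.0]
contact_force: [0.3, 1.0, -0.5]
gripper_width: 0.75
```

```bash
python3 -c "
from h import *
delta(647.7,-168.5,13)"
```

```text
t 8.05 pos [ 633.5 -155.7   85. ] yaw y [ 0.375  0.927 -0.003] F [ 0.3  1.  -0.5] g 0.75 -> tool delta [-19.4  -6.4  71.6]
```

>>> apply_moves(increments=[45,-9,-3,10,0,45,-9,-3,10,0,45,0,0,15,0,45,0,0,15,0,45,0,0,0,0,45,0,0,0,0])

```text
t: 8.8
eef_pos: [0.6474, -0.1643, 0.0287]
tool_rot: [-0.012, 0.189, 0.982, 0.001]
contact_force: [-0.1, -0.1, 0.5]
gripper_width: 0.745
```

```bash
python3 -c "
from h import *
delta(647.7,-168.5,13)"
```

```text
t 8.8 pos [ 647.4 -164.3   28.7] yaw y [ 0.37   0.929 -0.002] F [-0.1 -0.1  0.5] g 0.745 -> tool delta [-2.2 -3.7 15.7]
```

>>> apply_moves(increments=[45,-2,-3,5,0,45,0,-1,5,0,45,0,0,3,0,45,0,0,0,0])

```text
t: 9.3
eef_pos: [0.6481, -0.1693, 0.016]
tool_rot: [-0.011, 0.189, 0.982, 0.001]
contact_force: [-0.2, 0.6, -0.9]
gripper_width: 0.749
```

```bash
python3 -c "
from h import *
delta(647.7,-168.5,12)"
```

```text
t 9.3 pos [ 648.1 -169.3   16. ] yaw y [ 0.371  0.929 -0.002] F [-0.2  0.6 -0.9] g 0.749 -> tool delta [0.6 0.6 4. ]
```

>>> apply_moves(increments=[45,0.5,0.5,3,0,45,0,0,1,0,45,0,0,0,0])

```text
t: 9.68
eef_pos: [0.6477, -0.1685, 0.0124]
tool_rot: [-0.011, 0.189, 0.982, 0.001]
contact_force: [-1.2, -0.7, 1.9]
gripper_width: 0.743
```

```bash
python3 -c "
from h import *
delta(647.7,-168.5,12)"
```

```text
t 9.68 pos [ 647.7 -168.5   12.4] yaw y [ 0.37   0.929 -0.002] F [-1.2 -0.7  1.9] g 0.743 -> tool delta [ 0.  -0.   0.4]
```

Contact is starting, so I release, rise and look.

>>> apply_moves(increments=[70,0,0,0,0,85,0,0,0,0,85,0,0,0,0,85,0,0,-15,0,85,0,0,-25,0,85,0,0,-35,0,85,0,0,-30,0,85,0,0,0,0])

```text
t: 10.68
eef_pos: [0.6514, -0.1697, 0.1249]
tool_rot: [-0.009, 0.189, 0.982, 0.001]
contact_force: [-0.1, 0.4, -0.6]
gripper_width: 0.998
```

```bash
cat > fit.py <<'E'
from h import *
def fit(cams,c,r,zt,lim=None,tol=5):
    out=[]
    for n in cams:
        p,d=read_camera(n); Q=cloud(n,d).reshape(-1,3)*1000
        m=(np.hypot(Q[:,0]-c[0],Q[:,1]-c[1])<(lim or r+12))&(np.abs(Q[:,2]-zt)<tol)
        if m.sum()<8: print(n,"few"); continue
        (a,b),rr=cv2.minEnclosingCircle(Q[m][:,:2].astype(np.float32))
        M=cv2.moments(cv2.convexHull(Q[m][:,:2].astype(np.float32)))
        print(n,m.sum(),"circ",round(a,1),round(b,1),"r",round(rr,1),"hull",round(M['m10']/M['m00'],1),round(M['m01']/M['m00'],1),"z",np.median(Q[m][:,2]).round(1))
E
python3 -c "
from fit import *
fit(('top','side'),(646,-168),33,28,50)
delta(625.3,-321.6,110)
p,d=read_camera('side'); cv2.imwrite('pics/s3.png',cv2.resize(p[150:270,320:480],(800,600),interpolation=cv2.INTER_CUBIC))"
```

```text
top 42 circ 650.9 -147.4 r 24.2 hull 651.0 -145.0 z 27.4
side 104 circ 647.2 -171.8 r 34.6 hull 646.0 -171.4 z 26.3
t 10.78 pos [ 649.6 -169.1  121.9] yaw y [ 0.371  0.929 -0.002] F [ 0.4 -0.1  0.4] g 0.993 -> tool delta [ -34.2 -150.6   11.4]
```

View pics/s3.png

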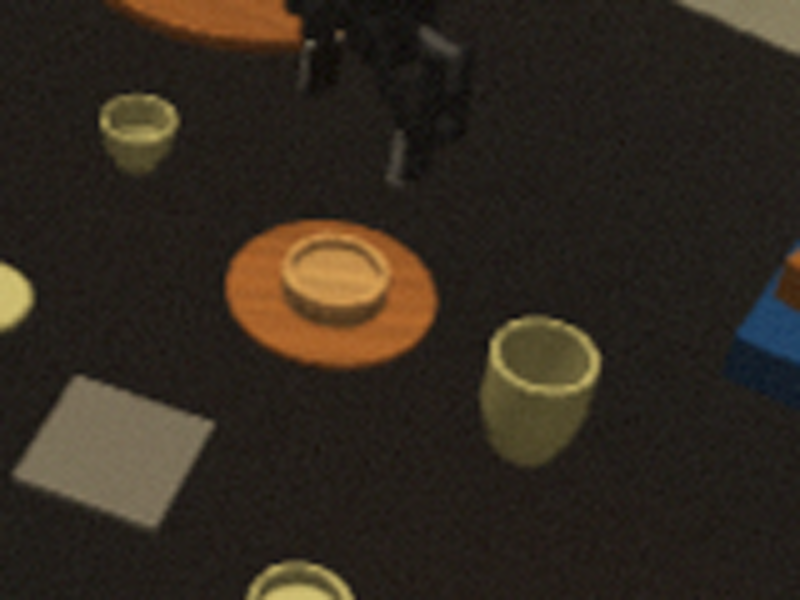

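>>> apply_moves(increments=[85,-8,-30,0,0,85,-8,-30,0,0,85,-8,-30,0,0,85,-8,-30,0,0,85,-2,-28,0,0,85,0,0,0,0,85,0,0,0,0])

```text
t: 11.7
eef_pos: [0.6202, -0.3185, 0.1099]
tool_rot: [-0.021, 0.187, 0.982, 0.003]
contact_force: [0.6, 0.4, -0.2]
gripper_width: 0.998
```

```bash
python3 -c "
from fit import *
fit(('top','side'),(646,-168),33,28,50)
fit(('top','side'),(646,-168),65,8,68)
fit(('top','side'),(625,-321),30,72)
delta(625.3,-321.6,35)"
```

```text
top 167 circ 646.3 -168.5 r 32.9 hull 646.3 -168.5 z 27.0
side 114 circ 645.7 -170.4 r 35.0 hull 645.7 -171.5 z 26.0
top 1166 circ 645.5 -168.0 r 67.7 hull 646.5 -166.8 z 7.7
side 656 circ 646.3 -168.1 r 67.6 hull 646.9 -168.6 z 7.2
top 81 circ 625.4 -319.7 r 29.7 hull 622.7 -319.1 z 71.0
side 97 circ 625.4 -325.0 r 32.3 hull 624.4 -323.2 z 70.4
t 12.0 pos [ 620.8 -318.9  111.1] yaw y [ 0.367  0.93  -0.002] F [ 0.5 -0.1 -0.5] g 0.997 -> tool delta [-8.2 -0.7 75.8]
```

>>> apply_moves(increments=[85,-4,0,10,0,85,-4,0,10,0,85,0,0,15,0,85,0,0,15,0,85,0,0,10,0,85,0,0,0,0,85,0,0,0,0])

```text
t: 12.88
eef_pos: [0.6259, -0.3201, 0.0451]
tool_rot: [-0.021, 0.186, 0.982, 0.003]
contact_force: [0.2, 0.9, 0.1]
gripper_width: 0.993
```

```bash
python3 -c "
from h import *
delta(625.3,-321.6,35)"
```

```text
t 12.88 pos [ 625.9 -320.1   45.1] yaw y [ 0.366  0.931 -0.002] F [0.2 0.9 0.1] g 0.993 -> tool delta [-0.4 -1.6 10.1]
```

>>> apply_moves(increments=[85,0,-1,6,0,85,0,-0.5,4,0,85,0,0,0,0,40,0,0,0,0,40,0,0,0,0,40,0,0,0,0,40,0,0,0,0,40,0,0,0,0], squeeze=35)

```text
t: 13.88
eef_pos: [0.626, -0.3218, 0.0361]
tool_rot: [-0.019, 0.186, 0.982, 0.003]
contact_force: [-0.6, -0.1, -1.3]
gripper_width: 0.68
```

```bash
python3 -c "
from h import *
delta(625.3,-321.6,35)"
```

```text
t 13.88 pos [ 626.  -321.8   36.1] yaw y [ 0.366  0.931 -0.002] F [-0.6 -0.1 -1.3] g 0.68 -> tool delta [ 0.7 -0.1  1.1]
```

>>> apply_moves(increments=[40,0,0,-15,0,40,0,0,-25,0,40,0,0,-25,0,40,0,0,0,0])

```text
t: 14.38
eef_pos: [0.628, -0.3228, 0.1044]
tool_rot: [-0.02, 0.186, 0.982, 0.003]
contact_force: [0.1, 0.1, -2.1]
gripper_width: 0.68
```

```bash
python3 -c "
from h import *
delta(647,-170,106)"
```

```text
t 14.38 pos [ 628.  -322.8  104.4] yaw y [ 0.366  0.931 -0.002] F [ 0.1  0.1 -2.1] g 0.68 -> tool delta [ 38.3 149.1  -0.4]
```

>>> apply_moves(increments=[40,8,30,0,0,40,8,30,0,0,40,8,30,0,0,40,8,28,0,0,40,6,24,0,0,40,0,0,0,0,40,0,0,0,0])

```text
t: 15.25
eef_pos: [0.6407, -0.1731, 0.1001]
tool_rot: [-0.024, 0.187, 0.982, 0.002]
contact_force: [-0.1, -1.0, -0.9]
gripper_width: 0.679
```

```bash
python3 -c "
from fit import *
delta(647,-170,70)
fit(('side',),(646,-170),30,132)"
```

```text
t 15.25 pos [ 640.7 -173.1  100.1] yaw y [ 0.368  0.93  -0.005] F [-0.1 -1.  -0.9] g 0.679 -> tool delta [-6.2  5.3 29.8]
side 96 circ 636.3 -167.3 r 38.4 hull 638.8 -170.8 z 132.8
```

>>> apply_moves(increments=[40,-3,3,6,0,40,-3,2,6,0,40,0,0,6,0,40,0,0,0,0,40,0,0,0,0])

```text
t: 15.92
eef_pos: [0.6468, -0.1731, 0.0796]
tool_rot: [-0.025, 0.189, 0.982, 0.002]
contact_force: [-0.1, 1.1, -1.8]
gripper_width: 0.678
```

```bash
python3 -c "
from fit import *
delta(647,-170,57)
p,d=read_camera('side'); cv2.imwrite('pics/s4.png',cv2.resize(p[150:270,320:480],(800,600),interpolation=cv2.INTER_CUBIC))"
```

```text
t 15.93 pos [ 646.8 -173.1   79.6] yaw y [ 0.372  0.928 -0.006] F [-0.1  1.1 -1.8] g 0.678 -> tool delta [-0.1  3.1 22.7]
```

View pics/s4.png

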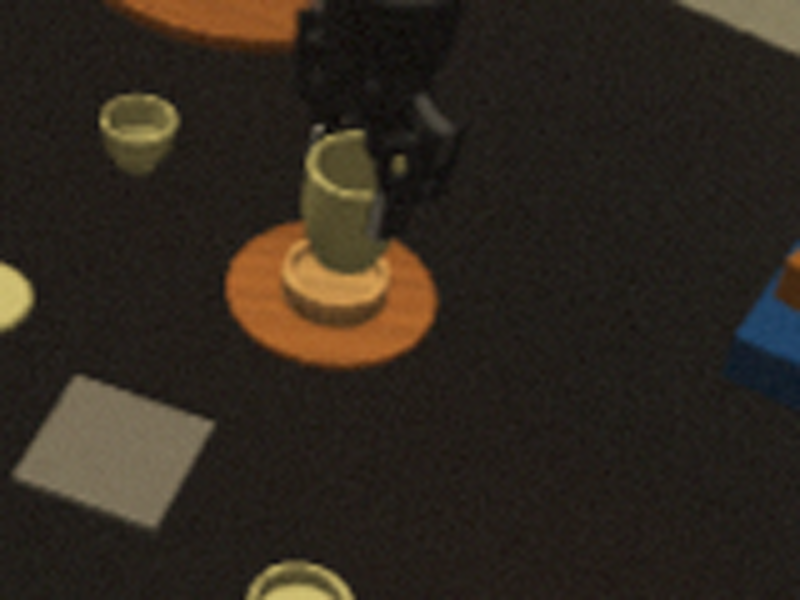

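The mug hangs above the saucer (crop 345,250 against 335,280), which matches the computed 3 mm correction still to make.

>>> apply_moves(increments=[40,0,2,4,0,40,0,1,5,0,40,0,0,5,0,40,0,0,4,0,40,0,0,0,0])

```text
t: 16.6
eef_pos: [0.647, -0.1696, 0.0605]
tool_rot: [-0.025, 0.189, 0.982, 0.002]
contact_force: [0.3, 0.2, -2.1]
gripper_width: 0.681
```

```bash
python3 -c "
from fit import *
delta(647,-170,56)"
```

```text
t 16.6 pos [ 647.  -169.6   60.5] yaw y [ 0.371  0.929 -0.006] F [ 0.3  0.2 -2.1] g 0.681 -> tool delta [-0.4 -0.4  4.5]
```

>>> apply_moves(increments=[40,0,0,2.5,0,40,0,0,1.5,0,40,0,0,0.5,0,40,0,0,0,0])

```text
t: 17.1
eef_pos: [0.6471, -0.1698, 0.0561]
tool_rot: [-0.024, 0.189, 0.982, 0.002]
contact_force: [-0.1, 0.7, -2.2]
gripper_width: 0.677
```

```bash
python3 -c "
from fit import *
delta(647,-170,56)"
```

```text
t 17.1 pos [ 647.1 -169.8   56.1] yaw y [ 0.371  0.928 -0.006] F [-0.1  0.7 -2.2] g 0.677 -> tool delta [-0.  -0.2  0.1]
```

Not loaded yet, so I ease down a little further.

>>> apply_moves(increments=[40,0,0,1,0,40,0,0,0.5,0,40,0,0,0,0])

```text
t: 17.48
eef_pos: [0.6472, -0.1698, 0.0561]
tool_rot: [-0.024, 0.189, 0.982, 0.002]
contact_force: [-0.7, 0.6, -2.2]
gripper_width: 0.677
```

```bash
python3 -c "
from fit import *
delta(647,-170,56)"
```

```text
t 17.48 pos [ 647.2 -169.8   56.1] yaw y [ 0.372  0.928 -0.005] F [-0.7  0.6 -2.2] g 0.677 -> tool delta [ 0.1 -0.2  0.1]
```

>>> apply_moves(increments=[40,0,0,2.5,0,40,0,0,0,0])

```text
t: 17.73
eef_pos: [0.6478, -0.17, 0.0564]
tool_rot: [-0.023, 0.189, 0.982, 0.002]
contact_force: [0.6, 0.8, -1.7]
gripper_width: 0.681
```

```bash
python3 -c "
from fit import *
delta(647,-170,56)"
```

```text
t 17.73 pos [ 647.8 -170.    56.4] yaw y [ 0.372  0.928 -0.005] F [ 0.6  0.8 -1.7] g 0.681 -> tool delta [ 0.7 -0.3  0.4]
```

>>> apply_moves(increments=[70,0,0,0,0,85,0,0,0,0,85,0,0,0,0,85,0,0,-15,0,85,0,0,-25,0,85,0,0,-35,0,85,0,0,-35,0,85,0,0,-30,0,85,0,0,0,0])

```text
t: 18.85
eef_pos: [0.6557, -0.1725, 0.205]
tool_rot: [-0.021, 0.19, 0.982, 0.002]
contact_force: [-0.4, -0.8, -1.3]
gripper_width: 1.0
```

```bash
python3 -c "
from fit import *
delta(433.8,316.4,190)
fit(('side',),(646,-168),30,92)
fit(('side',),(646,-168),33,28,50)
p,d=read_camera('side'); cv2.imwrite('pics/s5.png',cv2.resize(p[150:270,320:480],(800,600),interpolation=cv2.INTER_CUBIC))"
```

```text
t 18.85 pos [ 655.7 -172.5  205. ] yaw y [ 0.372  0.928 -0.004] F [-0.4 -0.8 -1.3] g 1.0 -> tool delta [387.  371.3  29.8]
side 87 circ 647.8 -174.4 r 32.8 hull 646.6 -172.3 z 90.0
side 81 circ 644.4 -172.1 r 33.3 hull 638.3 -174.5 z 26.7
```

View pics/s5.png

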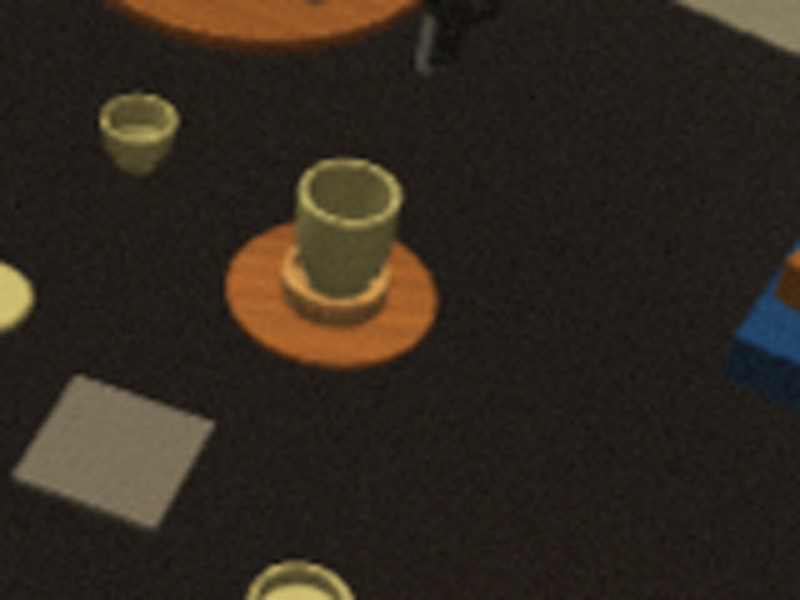

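Mug stands in the saucer (crop 345,240). Now to the strainer.

>>> apply_moves(increments=[85,32,31,0,0,85,32,31,0,0,85,32,31,0,0,85,32,31,0,0,85,32,31,0,0,85,32,31,0,0,85,32,31,0,0,85,32,31,0,0,85,32,31,0,0,85,32,31,0,0,85,30,28,0,0,85,0,0,0,0])

```text
t: 20.5
eef_pos: [0.4374, 0.2837, 0.2011]
tool_rot: [-0.038, 0.189, 0.981, -0.005]
contact_force: [-0.1, 1.7, 0.5]
gripper_width: 0.998
```

```bash
python3 -c "
from fit import *
delta(433.8,316.4,120)
print(get_obs()['tool_rot'])
fit(('top','side'),(646,-168),30,92)
fit(('top','side'),(646,-168),65,8,68)"
```

```text
t 20.5 pos [437.4 283.7 201.1] yaw y [ 0.371  0.928 -0.025] F [-0.1  1.7  0.5] g 0.998 -> tool delta [ 9.7 31.  81.3]
[-0.03770238  0.18908948  0.98122165 -0.0052702 ]
top 115 circ 646.6 -169.0 r 30.1 hull 646.6 -169.3 z 91.4
side 82 circ 646.9 -172.5 r 30.7 hull 646.7 -172.3 z 90.2
top 1029 circ 646.9 -168.4 r 67.2 hull 646.7 -166.5 z 7.8
side 597 circ 646.6 -168.2 r 66.7 hull 645.0 -169.8 z 7.0
```

>>> apply_moves(increments=[85,5,15,20,0,85,4,15,20,0,85,0,0,25,0,85,0,0,10,0,85,0,0,0,0,85,0,0,0,0])

```text
t: 21.45
eef_pos: [0.442, 0.3069, 0.1237]
tool_rot: [-0.036, 0.198, 0.98, -0.006]
contact_force: [0.3, -0.4, 0.9]
gripper_width: 0.992
```

```bash
python3 -c "
from fit import *
delta(433.8,316.4,110)
print(get_obs()['tool_rot'],get_obs()['q'])"
```

```text
t 21.45 pos [442.  306.9 123.7] yaw y [ 0.388  0.921 -0.026] F [ 0.3 -0.4  0.9] g 0.992 -> tool delta [10.3  5.9 14.2]
[-0.03579069  0.19806314  0.9795161  -0.00618281] [-0.70045953  0.41537522  0.00867257  1.93772805 -0.06882995  0.8443094
  0.52650363]
```

>>> apply_moves(increments=[85,-38,12,-5,0,85,-38,12,-5,0,85,-38,12,0,0,85,-38,12,0,0,85,-38,12,0,0,85,0,0,0,0,85,0,0,0,0])

```text
t: 22.32
eef_pos: [0.649, 0.2896, 0.1262]
tool_rot: [-0.032, 0.197, 0.98, -0.003]
contact_force: [0.1, -0.4, -0.1]
gripper_width: 0.993
```

```bash
python3 -c "
from fit import *
delta(433.8,316.4,120)
print(get_obs()['tool_rot'])"
```

```text
t 22.32 pos [649.  289.6 126.2] yaw y [ 0.387  0.922 -0.018] F [ 0.1 -0.4 -0.1] g 0.993 -> tool delta [207.9 -58.3  20.2]
[-0.03226686  0.19742368  0.97978321 -0.00275663]
```

>>> apply_moves(increments=[85,50,-14,0,0,85,0,0,0,0,85,50,-14,0,0,85,0,0,0,0,85,50,-14,0,0,85,0,0,0,0,85,48,-14,0,0,85,0,0,0,0,85,0,0,0,0])

```text
t: 23.45
eef_pos: [0.4393, 0.3169, 0.1441]
tool_rot: [-0.03, 0.195, 0.98, -0.0]
contact_force: [-0.1, -0.3, 0.3]
gripper_width: 0.992
```

```bash
python3 -c "
from fit import *
delta(433.8,316.4,100)
print(get_obs()['tool_rot'])"
```

```text
t 23.45 pos [439.3 316.9 144.1] yaw y [ 0.383  0.924 -0.012] F [-0.1 -0.3  0.3] g 0.992 -> tool delta [ 2.2 -2.1 44.4]
[-3.02564138e-02  1.95405196e-01  9.80255762e-01 -2.52565764e-05]
```

>>> apply_moves(increments=[85,2,-2,30,0,85,0,0,0,0,85,0,0,30,0,85,0,0,0,0,85,0,0,20,0,85,0,0,0,0,85,0,0,0,0])

```text
t: 24.32
eef_pos: [0.4433, 0.3195, 0.0711]
tool_rot: [-0.025, 0.198, 0.98, 0.005]
contact_force: [0.2, 0.6, -0.6]
gripper_width: 0.997
```

```bash
python3 -c "
from fit import *
fit(('top','side'),(433.8,316),33,60)
delta(433.8,316.4,42)
print(get_obs()['tool_rot'])"
```

```text
top 116 circ 432.8 316.4 r 32.6 hull 431.6 314.1 z 59.2
side 75 circ 435.2 314.4 r 33.8 hull 431.8 314.1 z 57.7
t 24.43 pos [442.9 319.3  70.8] yaw y [ 0.389  0.921 -0.   ] F [-0.5 -0.2  0.3] g 0.991 -> tool delta [ 5.8 -6.2 29.1]
[-0.02509022  0.1983497   0.97979803  0.00486797]
```

>>> apply_moves(increments=[85,5,-5,0,0,85,0,0,0,0,85,0,-1,15,0,85,0,0,0,0,85,0,0,0,0])

```text
t: 25.05
eef_pos: [0.4348, 0.316, 0.0559]
tool_rot: [-0.025, 0.198, 0.98, 0.005]
contact_force: [-0.2, -0.1, 0.4]
gripper_width: 0.998
```

```bash
python3 -c "
from fit import *
delta(433.5,316.4,42)"
```

```text
t 25.05 pos [434.8 316.   55.9] yaw y [0.389 0.921 0.   ] F [-0.2 -0.1  0.4] g 0.998 -> tool delta [ 0.7 -0.1 14. ]
```

>>> apply_moves(increments=[85,1,0,8,0,85,0,0,0,0,85,1,0,6,0,85,0,0,0,0,85,0,0,0,0])

```text
t: 25.68
eef_pos: [0.4322, 0.3172, 0.0409]
tool_rot: [-0.025, 0.198, 0.98, 0.005]
contact_force: [0.3, 0.8, -0.6]
gripper_width: 0.996
```

```bash
python3 -c "
from fit import *
delta(433.5,316.4,42)
p,d=read_camera('side'); cv2.imwrite('pics/s6.png',cv2.resize(p[110:230,150:310],(800,600),interpolation=cv2.INTER_CUBIC))"
```

```text
t 25.68 pos [432.2 317.2  40.9] yaw y [0.389 0.921 0.   ] F [ 0.3  0.8 -0.6] g 0.996 -> tool delta [-1.5 -0.2 -1.2]
```

View pics/s6.png

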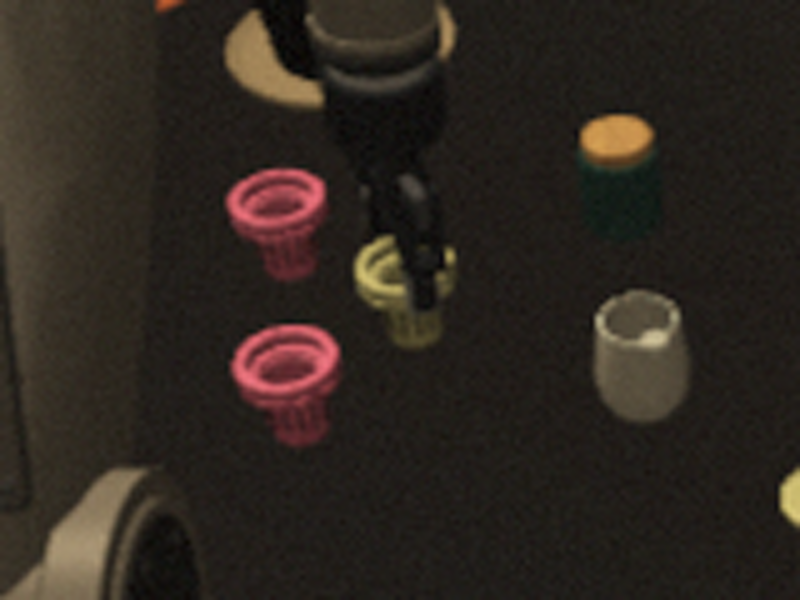

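The fingers straddle the celadon strainer at crop (405,285), with both pink ones clear to its left. Now I grip it.

>>> apply_moves(increments=[85,-1.5,0,0,0,85,0,0,0,0,45,0,0,0,0,45,0,0,0,0,45,0,0,0,0,45,0,0,0,0,45,0,0,0,0], squeeze=30)

```text
t: 26.6
eef_pos: [0.4342, 0.3168, 0.0417]
tool_rot: [-0.024, 0.198, 0.98, 0.006]
contact_force: [-0.1, -0.8, 2.0]
gripper_width: 0.753
```

```bash
python3 -c "
from fit import *
delta(433.5,316.4,42)"
```

```text
t 26.6 pos [434.2 316.8  41.7] yaw y [0.389 0.921 0.001] F [-0.1 -0.8  2. ] g 0.753 -> tool delta [ 0.5 -0.6 -0.2]
```

>>> apply_moves(increments=[45,0,0,-20,0,45,0,0,0,0,45,0,0,-50,0,45,0,0,0,0,45,0,0,-55,0,45,0,0,0,0,45,0,0,0,0])

```text
t: 27.48
eef_pos: [0.4367, 0.3123, 0.1622]
tool_rot: [-0.028, 0.198, 0.98, 0.002]
contact_force: [0.8, -0.2, -0.5]
gripper_width: 0.754
```

```bash
python3 -c "
from fit import *
delta(647,-170.7,175)
print(get_obs()['tool_rot'])
p,d=read_camera('side'); cv2.imwrite('pics/s7.png',cv2.resize(p[90:210,150:310],(640,480),interpolation=cv2.INTER_CUBIC))"
```

```text
t 27.48 pos [436.7 312.3 162.2] yaw y [ 0.388  0.922 -0.008] F [ 0.8 -0.2 -0.5] g 0.754 -> tool delta [-380.  -363.7  -30.9]
[-0.02775184  0.19785405  0.97983729  0.00157763]
```

View pics/s7.png

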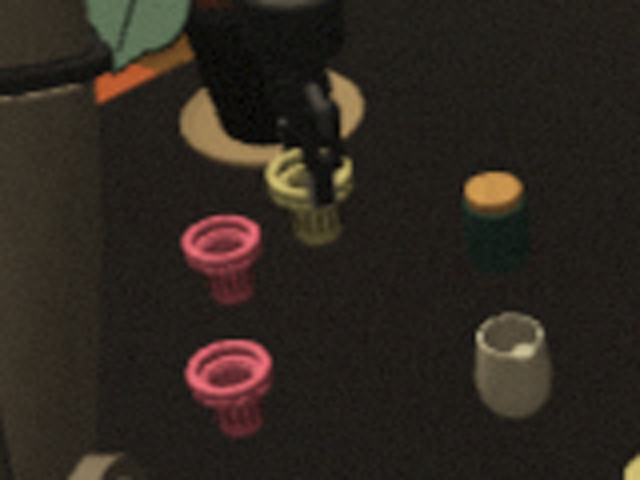

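>>> apply_moves(increments=[45,-40,-38,-5,0,45,0,0,0,0,45,-40,-38,-5,0,45,0,0,0,0,45,-40,-38,-4,0,45,0,0,0,0,45,-40,-38,-4,0,45,0,0,0,0,45,-40,-38,-4,0,45,0,0,0,0])

```text
t: 28.78
eef_pos: [0.5459, 0.0602, 0.1629]
tool_rot: [-0.035, 0.194, 0.98, -0.002]
contact_force: [0.0, 0.2, -0.3]
gripper_width: 0.753
```

```bash
python3 -c "
from fit import *
delta(647,-170.7,175)
print(get_obs()['tool_rot'])"
```

```text
t 28.77 pos [545.9  60.2 162.9] yaw y [ 0.379  0.925 -0.017] F [ 0.   0.2 -0.3] g 0.753 -> tool delta [-180.1 -175.4  -21.4]
[-0.0347552   0.19352757  0.98047754 -0.00171802]
```

>>> apply_moves(increments=[45,-38,-38,-5,0,45,0,0,0,0,45,-38,-38,-5,0,45,0,0,0,0,45,-38,-38,-5,0,45,0,0,0,0,45,-38,-38,-3,0,45,0,0,0,0,45,-10,-10,0,0,45,0,0,0,0])

```text
t: 30.02
eef_pos: [0.6355, -0.1353, 0.1629]
tool_rot: [-0.042, 0.186, 0.982, 0.001]
contact_force: [-0.2, -0.9, -0.3]
gripper_width: 0.753
```

```bash
python3 -c "
from fit import *
delta(647,-170.7,150)
print(get_obs()['tool_rot'])"
```

```text
t 30.02 pos [ 635.5 -135.3  162.9] yaw y [ 0.366  0.931 -0.013] F [-0.2 -0.9 -0.3] g 0.753 -> tool delta [-24.6 -28.6  11.3]
[-0.04164724  0.18618292  0.98163118  0.00128822]
```

>>> apply_moves(increments=[45,-13,-15,0,0,45,0,0,0,0,45,-12,-13,0,0,45,0,0,0,0,45,0,0,0,0])

```text
t: 30.65
eef_pos: [0.6493, -0.1713, 0.1608]
tool_rot: [-0.042, 0.186, 0.982, 0.002]
contact_force: [-1.3, 0.8, -1.6]
gripper_width: 0.752
```

```bash
python3 -c "
from fit import *
delta(647,-170.7,150)
fit(('top',),(646,-168),30,92)
print(get_obs()['tool_rot'])
p,d=read_camera('side'); cv2.imwrite('pics/s8.png',cv2.resize(p[130:250,320:480],(800,600),interpolation=cv2.INTER_CUBIC))"
```

```text
t 30.65 pos [ 649.3 -171.3  160.8] yaw y [ 0.365  0.931 -0.012] F [-1.3  0.8 -1.6] g 0.752 -> tool delta [ 1.5 -0.2 11. ]
top 24 circ 648.0 -147.9 r 17.7 hull 646.7 -145.0 z 92.1
[-0.04184567  0.1857222   0.98170984  0.00141005]
```

View pics/s8.png

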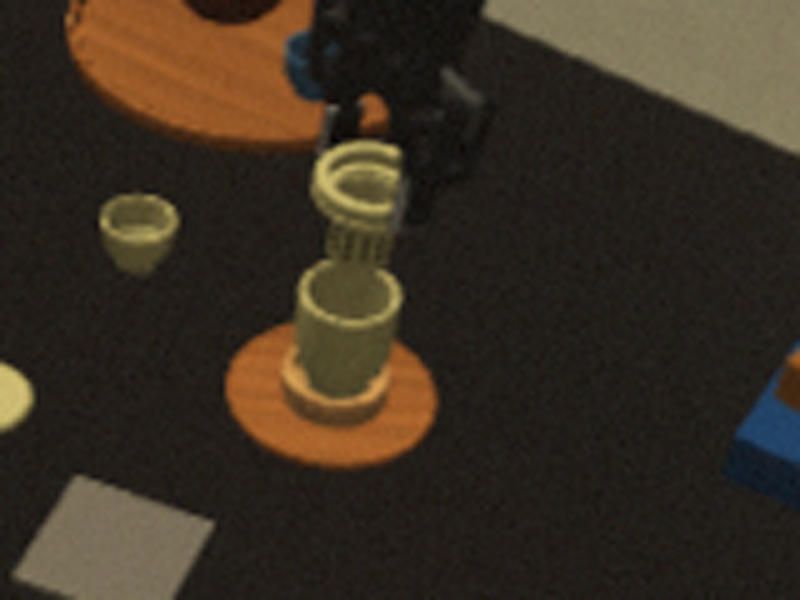

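>>> apply_moves(increments=[45,1,0,12,0,45,0,0,0,0,45,0,0,12,0,45,0,0,0,0,45,0,0,0,0])

```text
t: 31.38
eef_pos: [0.6456, -0.1694, 0.1349]
tool_rot: [-0.042, 0.185, 0.982, 0.002]
contact_force: [0.7, 1.0, -1.4]
gripper_width: 0.753
```

```bash
python3 -c "
from fit import *
delta(647,-170.7,115)
print(get_obs()['tool_rot'])"
```

```text
t 31.38 pos [ 645.6 -169.4  134.9] yaw y [ 0.363  0.932 -0.012] F [ 0.7  1.  -1.4] g 0.753 -> tool delta [-3.4 -0.5 19.6]
[-0.04248987  0.18492135  0.98183293  0.00167665]
```

>>> apply_moves(increments=[45,-2,-0.5,7,0,45,0,0,0,0,45,-1.5,0,10,0,45,0,0,0,0,45,0,0,0,0])

```text
t: 32.0
eef_pos: [0.6477, -0.171, 0.1166]
tool_rot: [-0.042, 0.185, 0.982, 0.002]
contact_force: [0.7, -0.3, 0.3]
gripper_width: 0.752
```

```bash
python3 -c "
from fit import *
delta(647,-170.7,100)
print(get_obs()['tool_rot'])"
```

```text
t 32.0 pos [ 647.7 -171.   116.6] yaw y [ 0.363  0.932 -0.012] F [ 0.7 -0.3  0.3] g 0.752 -> tool delta [-0.7  0.3 16.6]
[-0.04224541  0.18499709  0.98182923  0.00166449]
```

>>> apply_moves(increments=[45,0,0,8,0,45,0,0,0,0,45,-1,0,8,0,45,0,0,0,0,45,0,0,0,0])

```text
t: 32.62
eef_pos: [0.6473, -0.1711, 0.0995]
tool_rot: [-0.042, 0.185, 0.982, 0.002]
contact_force: [0.0, -0.7, -2.0]
gripper_width: 0.752
```

```bash
python3 -c "
from fit import *
delta(647,-170.7,90)
p,d=read_camera('side'); cv2.imwrite('pics/s9.png',cv2.resize(p[130:250,320:480],(800,600),interpolation=cv2.INTER_CUBIC))"
```

```text
t 32.62 pos [ 647.3 -171.1   99.5] yaw y [ 0.363  0.932 -0.012] F [ 0.  -0.7 -2. ] g 0.752 -> tool delta [-0.4  0.3  9.5]
```

View pics/s9.png

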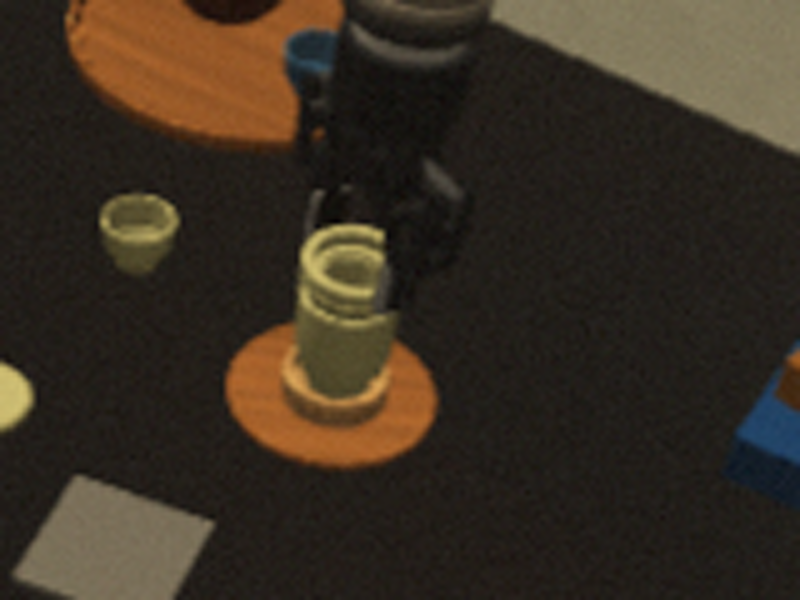

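Strainer is inside the mug (crop 345,270). I lower the last 9 mm.

>>> apply_moves(increments=[45,-0.5,0,5,0,45,0,0,0,0,45,0,0,3,0,45,0,0,0,0,45,0,0,0,0])

```text
t: 33.3
eef_pos: [0.6471, -0.1711, 0.0911]
tool_rot: [-0.042, 0.185, 0.982, 0.002]
contact_force: [0.2, 0.4, -1.0]
gripper_width: 0.748
```

```bash
python3 -c "
from fit import *
delta(647,-170.7,90)"
```

```text
t 33.3 pos [ 647.1 -171.1   91.1] yaw y [ 0.363  0.932 -0.012] F [ 0.2  0.4 -1. ] g 0.748 -> tool delta [0.1 0.3 1.1]
```

>>> apply_moves(increments=[45,0,0,2,0,45,0,0,0,0,65,0,0,0,0,75,0,0,0,0,85,0,0,0,0,85,0,0,0,0,85,-1,0,-20,0,85,0,0,0,0,85,-3,0,-50,0,85,0,0,0,0])

```text
t: 34.55
eef_pos: [0.658, -0.1745, 0.1632]
tool_rot: [-0.04, 0.185, 0.982, 0.002]
contact_force: [0.7, -0.2, -0.6]
gripper_width: 0.991
```

```bash
python3 -c "
from fit import *
delta(494.5,-11.9,160)
print(get_obs()['tool_rot'])
fit(('side',),(646,-170),33,108,45,6)
p,d=read_camera('side'); cv2.imwrite('pics/s10.png',cv2.resize(p[130:250,320:480],(800,600),interpolation=cv2.INTER_CUBIC))"
```

```text
t 34.55 pos [ 658.  -174.5  163.2] yaw y [ 0.363  0.932 -0.012] F [ 0.7 -0.2 -0.6] g 0.991 -> tool delta [210.6  92.   19. ]
[-0.04030844  0.18498464  0.98191321  0.00153494]
side 150 circ 646.1 -171.9 r 35.4 hull 646.2 -174.2 z 106.4
```

View pics/s10.png

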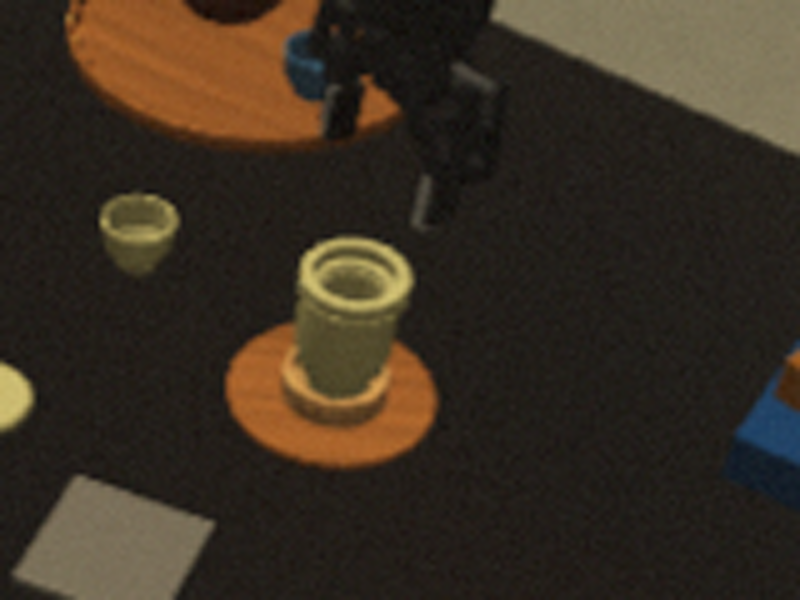

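Strainer is seated level (crop 355,280). Now the lid.

>>> apply_moves(increments=[85,50,22,0,0,85,0,0,0,0,85,50,22,0,0,85,0,0,0,0,85,50,22,0,0,85,0,0,0,0,85,50,22,0,0,85,0,0,0,0,85,0,0,0,0])

```text
t: 35.78
eef_pos: [0.4957, -0.018, 0.1684]
tool_rot: [-0.05, 0.186, 0.981, 0.0]
contact_force: [0.4, -0.8, -0.9]
gripper_width: 0.995
```

```bash
python3 -c "
from fit import *
delta(494.5,-11.9,100)
print(get_obs()['tool_rot'])
fit(('top','side'),(646,-170),33,108,45,6)"
```

```text
t 35.77 pos [495.7 -18.  168.4] yaw y [ 0.366  0.93  -0.018] F [ 0.4 -0.8 -0.9] g 0.995 -> tool delta [-3.4  6.5 68.3]
[-5.00741653e-02  1.86468067e-01  9.81184095e-01  9.80897549e-05]
top 225 circ 646.5 -171.8 r 33.3 hull 646.8 -171.6 z 107.2
side 144 circ 646.3 -172.2 r 35.2 hull 646.6 -173.9 z 106.5
```

>>> apply_moves(increments=[85,-3,6,60,0,85,0,0,0,0,85,0,0,0,0])

```text
t: 36.25
eef_pos: [0.4985, -0.0146, 0.1089]
tool_rot: [-0.048, 0.188, 0.981, 0.0]
contact_force: [-0.2, -0.2, 1.0]
gripper_width: 0.994
```

```bash
python3 -c "
from fit import *
delta(494.5,-11.9,100)
print(get_obs()['tool_rot'])"
```

```text
t 36.25 pos [498.5 -14.6 108.9] yaw y [ 0.37   0.929 -0.018] F [-0.2 -0.2  1. ] g 0.994 -> tool delta [3.9 1.2 9.3]
[-4.82381968e-02  1.88417226e-01  9.80903664e-01  1.68455465e-04]
```

>>> apply_moves(increments=[85,-55,22,-4,0,85,0,0,0,0,85,-55,22,-4,0,85,0,0,0,0,85,-55,22,-4,0,85,0,0,0,0])

```text
t: 37.0
eef_pos: [0.6732, -0.0187, 0.1113]
tool_rot: [-0.049, 0.191, 0.98, -0.0]
contact_force: [0.6, 0.1, 0.0]
gripper_width: 0.992
```

```bash
python3 -c "
from fit import *
delta(494.5,-11.9,100)
print(get_obs()['tool_rot'])"
```

```text
t 37.0 pos [673.2 -18.7 111.3] yaw y [ 0.374  0.927 -0.02 ] F [0.6 0.1 0. ] g 0.992 -> tool delta [166.3 -60.3  28.7]
[-4.92424138e-02  1.90626196e-01  9.80426767e-01 -4.38236946e-04]
```

>>> apply_moves(increments=[85,16,-6,2,0,85,16,-6,2,0,85,16,-6,2,0,85,16,-6,2,0,85,16,-6,2,0,85,16,-6,2,0,85,16,-6,2,0,85,16,-6,2,0,85,16,-6,2,0,85,10,-4,2,0,85,0,0,0,0])

```text
t: 38.38
eef_pos: [0.4955, -0.0186, 0.1222]
tool_rot: [-0.044, 0.193, 0.98, 0.001]
contact_force: [0.5, 0.1, 0.4]
gripper_width: 0.994
```

```bash
python3 -c "
from fit import *
delta(494.5,-11.9,60)
print(get_obs()['tool_rot'])"
```

```text
t 38.38 pos [495.5 -18.6 122.2] yaw y [ 0.379  0.925 -0.015] F [0.5 0.1 0.4] g 0.994 -> tool delta [-1.9  6.8 62.2]
[-0.04367644  0.19332466  0.98016165  0.00103647]
```

>>> apply_moves(increments=[45,-2,4,25,0,45,0,3,0,0,45,0,0,25,0,45,0,0,0,0,45,0,0,0,0])

```text
t: 39.0
eef_pos: [0.5008, -0.0118, 0.0756]
tool_rot: [-0.04, 0.194, 0.98, 0.002]
contact_force: [0.9, 0.6, -0.2]
gripper_width: 0.528
```

```bash
python3 -c "
from fit import *
delta(494.5,-11.9,25)
print(get_obs()['tool_rot'])
p,d=read_camera('side'); cv2.imwrite('pics/s11.png',cv2.resize(p[150:240,250:370],(800,600),interpolation=cv2.INTER_CUBIC))"
```

```text
t 39.0 pos [500.8 -11.8  75.6] yaw y [ 0.38   0.925 -0.011] F [ 0.9  0.6 -0.2] g 0.528 -> tool delta [ 1.8 -1.9 51. ]
[-0.03981989  0.19351595  0.98028663  0.00201776]
```

View pics/s11.png

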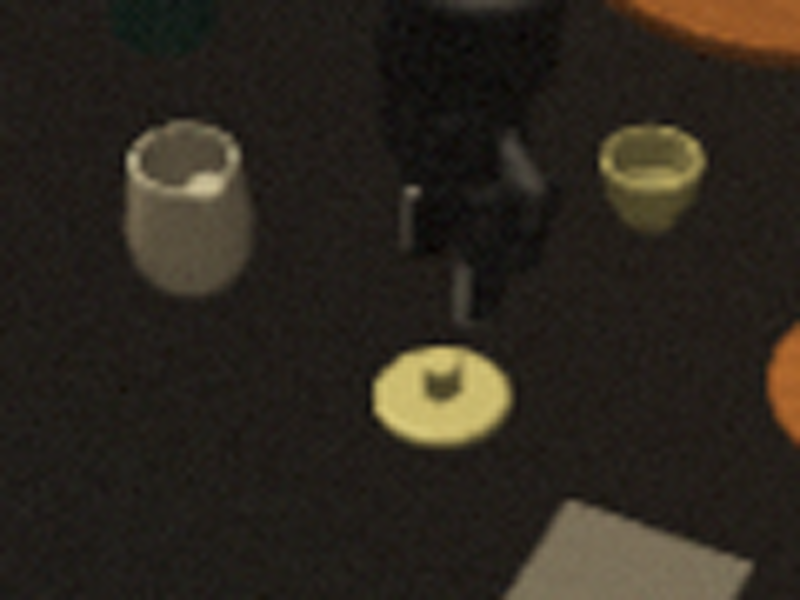

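>>> apply_moves(increments=[45,2,-2,20,0,45,0,0,0,0,45,0,0,15,0,45,0,0,0,0,45,0,0,0,0])

```text
t: 39.67
eef_pos: [0.4988, -0.0121, 0.0435]
tool_rot: [-0.037, 0.194, 0.98, 0.003]
contact_force: [-0.6, 0.1, 0.3]
gripper_width: 0.528
```

```bash
python3 -c "
from fit import *
delta(494.3,-11.9,19)
print(get_obs()['tool_rot'])"
```

```text
t 39.67 pos [498.8 -12.1  43.5] yaw y [ 0.38   0.925 -0.008] F [-0.6  0.1  0.3] g 0.528 -> tool delta [ 2.4 -1.3 24.7]
[-0.03673142  0.19365916  0.98037657  0.00295118]
```

>>> apply_moves(increments=[45,2,-1,8,0,45,0,0,0,0,45,1,0,8,0,45,0,0,0,0,45,0,0,7,0,45,0,0,0,0,45,0,0,0,0])

```text
t: 40.55
eef_pos: [0.4939, -0.0113, 0.0194]
tool_rot: [-0.037, 0.194, 0.98, 0.003]
contact_force: [0.3, -0.2, 0.9]
gripper_width: 0.53
```

```bash
python3 -c "
from fit import *
delta(494.3,-11.9,19)
print(get_obs()['tool_rot'])"
```

```text
t 40.55 pos [493.9 -11.3  19.4] yaw y [ 0.38   0.925 -0.008] F [ 0.3 -0.2  0.9] g 0.53 -> tool delta [-0.6 -0.3  0.3]
[-0.03661479  0.19360328  0.98039187  0.00298402]
```

>>> apply_moves(increments=[30,0,0,0,0,8,0,0,0,0,8,0,0,0,0,8,0,0,0,0,8,0,0,0,0], squeeze=25)

```text
t: 41.18
eef_pos: [0.4942, -0.0113, 0.0197]
tool_rot: [-0.036, 0.194, 0.98, 0.003]
contact_force: [-0.4, -0.6, 0.2]
gripper_width: 0.192
```

```bash
python3 -c "
from fit import *
delta(494.3,-11.9,19)
print(get_obs()['tool_rot'])"
```

```text
t 41.17 pos [494.2 -11.3  19.7] yaw y [ 0.38   0.925 -0.008] F [-0.4 -0.6  0.2] g 0.192 -> tool delta [-0.4 -0.5  0.7]
[-0.03629096  0.193651    0.98039414  0.00309562]
```

>>> apply_moves(increments=[8,0,0,-10,0,8,0,0,-20,0,8,0,0,-30,0,8,0,0,-30,0,8,0,0,-30,0,8,0,0,-20,0,8,0,0,0,0])

```text
t: 42.05
eef_pos: [0.5043, -0.0146, 0.1671]
tool_rot: [-0.036, 0.194, 0.98, 0.003]
contact_force: [0.4, -0.2, -0.5]
gripper_width: 0.195
```

```bash
python3 -c "
from fit import *
delta(646.4,-171.8,165)
print(get_obs()['tool_rot'])"
```

```text
t 42.05 pos [504.3 -14.6 167.1] yaw y [ 0.38   0.925 -0.007] F [ 0.4 -0.2 -0.5] g 0.195 -> tool delta [-190.9  -91.3  -10.8]
[-0.03554316  0.19393469  0.98036481  0.00329455]
```

>>> apply_moves(increments=[8,-18,-9,-2,0,8,-18,-9,-2,0,8,-18,-9,-2,0,8,-18,-9,-2,0,8,-18,-9,-2,0,8,-18,-9,-2,0,8,-18,-9,-2,0,8,-18,-9,-2,0,8,-18,-8,-2,0,8,-15,-4,-1,0,8,0,0,0,0,8,0,0,0,0])

```text
t: 43.55
eef_pos: [0.6423, -0.1795, 0.1639]
tool_rot: [-0.042, 0.198, 0.979, 0.0]
contact_force: [-1.2, 0.8, 0.2]
gripper_width: 0.192
```

```bash
python3 -c "
from fit import *
delta(646.4,-171.8,145)
print(get_obs()['tool_rot'])
p,d=read_camera('side'); cv2.imwrite('pics/s12.png',cv2.resize(p[120:240,320:480],(800,600),interpolation=cv2.INTER_CUBIC))"
```

```text
t 43.55 pos [ 642.3 -179.5  163.9] yaw y [ 0.388  0.921 -0.016] F [-1.2  0.8  0.2] g 0.192 -> tool delta [-2.4  9.  18.6]
[-4.18342709e-02  1.98231744e-01  9.79261977e-01  2.23905136e-04]
```

View pics/s12.png

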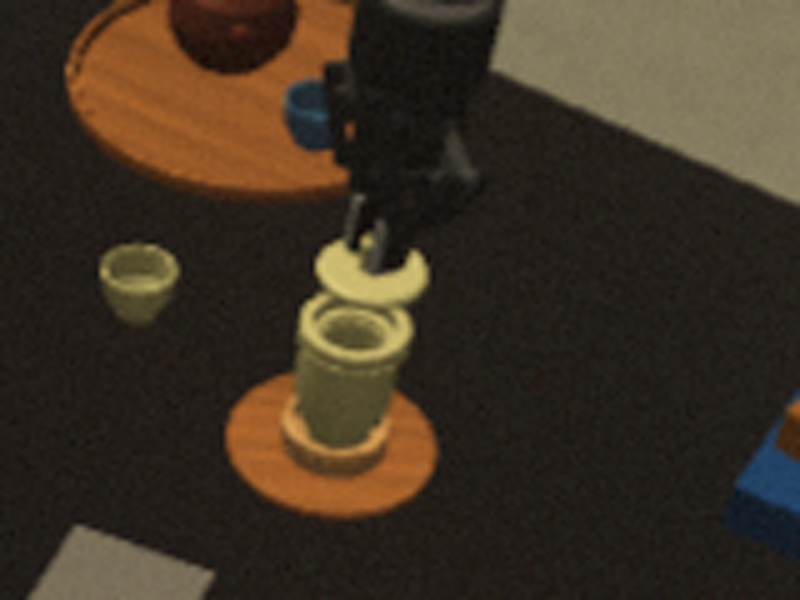

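The lid is held slightly tilted, about 9 mm off along tool y. I correct that and lower.

>>> apply_moves(increments=[8,-2,5,0,0,8,0,0,0,0,8,-1,4,10,0,8,0,0,0,0,8,-1,0,8,0,8,0,0,0,0,8,0,0,0,0])

```text
t: 44.48
eef_pos: [0.6476, -0.1702, 0.1441]
tool_rot: [-0.042, 0.197, 0.979, 0.001]
contact_force: [0.0, -0.1, -0.8]
gripper_width: 0.19
```

```bash
python3 -c "
from fit import *
delta(646.4,-171.8,132)
print(get_obs()['tool_rot'])
p,d=read_camera('side'); cv2.imwrite('pics/s13.png',cv2.resize(p[140:236,336:464],(800,600),interpolation=cv2.INTER_CUBIC))"
```

```text
t 44.48 pos [ 647.6 -170.2  144.1] yaw y [ 0.386  0.922 -0.016] F [ 0.  -0.1 -0.8] g 0.19 -> tool delta [-0.6 -1.8 12.1]
[-4.22829909e-02  1.97161564e-01  9.79458621e-01  5.24968358e-04]
```

View pics/s13.png

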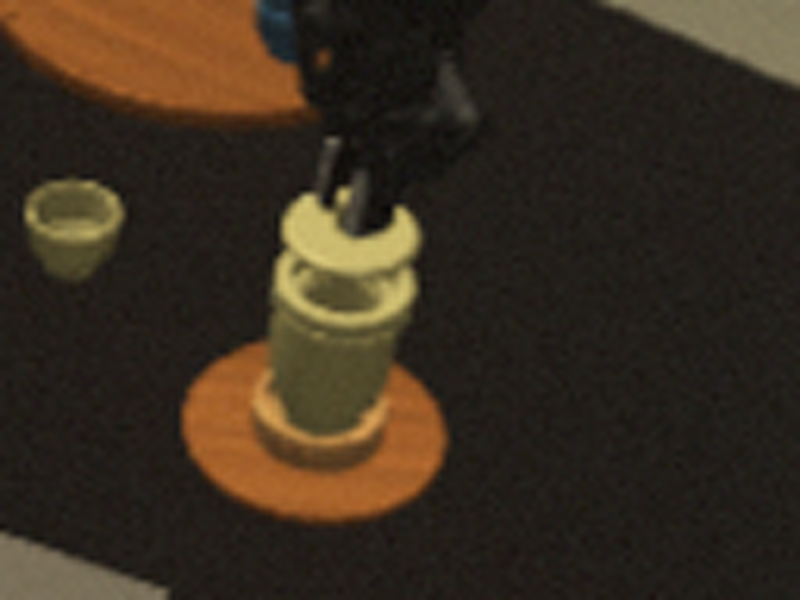

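```bash
python3 -c "
from fit import *
fit(('top','side'),(646.5,-172),32,137,45,7)
fit(('top','side'),(646.5,-172),33,108,45,5)
p,d=read_camera('side');Q=cloud('side',d).reshape(-1,3)*1000
m=(np.hypot(Q[:,0]-646,Q[:,1]+171)<34)&(abs(Q[:,2]-137)<7)
A=np.c_[Q[m][:,:2]-[646,-171],np.ones(m.sum())];print(np.linalg.lstsq(A,Q[m][:,2],rcond=None)[0])"
```

```text
top 18 circ 652.9 -144.6 r 11.5 hull 653.2 -142.7 z 136.6
side 183 circ 645.5 -173.9 r 31.6 hull 643.9 -175.1 z 137.0
top 12 circ 645.5 -141.0 r 8.1 hull 645.1 -141.1 z 107.0
side 86 circ 644.1 -174.0 r 33.3 hull 640.1 -177.6 z 106.5
[8.86226535e-03 4.25344164e-03 1.37327416e+02]
```

Lid is level within about 0.6° and within 2 mm of the strainer's axis. Lowering.

>>> apply_moves(increments=[8,-0.5,0,10,0,8,0,0,0,0,8,-1,0,8,0,8,0,0,0,0,8,0,0,0,0])

```text
t: 45.4
eef_pos: [0.6473, -0.1703, 0.1246]
tool_rot: [-0.042, 0.197, 0.979, 0.001]
contact_force: [0.1, -0.2, -0.6]
gripper_width: 0.192
```

```bash
python3 -c "
from fit import *
delta(646.8,-171,120)"
```

```text
t 45.4 pos [ 647.3 -170.3  124.6] yaw y [ 0.386  0.922 -0.016] F [ 0.1 -0.2 -0.6] g 0.192 -> tool delta [-0.2 -0.8  4.6]
```

>>> apply_moves(increments=[8,0,-0.5,3,0,8,0,0,0,0,8,0,0,2,0,8,0,0,0,0,8,0,0,0,0])

```text
t: 46.02
eef_pos: [0.647, -0.1709, 0.1201]
tool_rot: [-0.042, 0.197, 0.979, 0.001]
contact_force: [0.1, 0.0, -0.1]
gripper_width: 0.19
```

```bash
python3 -c "
from fit import *
delta(646.8,-171,120)"
```

```text
t 46.02 pos [ 647.  -170.9  120.1] yaw y [ 0.386  0.922 -0.015] F [ 0.1  0.  -0.1] g 0.19 -> tool delta [ 0.2 -0.2  0.1]
```

>>> apply_moves(increments=[30,0,0,0,0,45,0,0,0,0,45,0,0,0,0,45,1,0,-20,0,45,0,0,0,0,45,1,0,-30,0,45,0,0,0,0])

```text
t: 46.9
eef_pos: [0.65, -0.1711, 0.1733]
tool_rot: [-0.041, 0.197, 0.98, 0.001]
contact_force: [0.2, -0.4, -0.5]
gripper_width: 0.527
```

```bash
python3 -c "
from fit import *
delta(427.5,-302,165)
print(get_obs()['tool_rot'])
fit(('side',),(646.5,-172),32,114,45,5)
p,d=read_camera('side'); cv2.imwrite('pics/s14.png',cv2.resize(p[140:236,336:464],(800,600),interpolation=cv2.INTER_CUBIC))"
```

```text
t 46.9 pos [ 650.  -171.1  173.3] yaw y [ 0.386  0.922 -0.015] F [ 0.2 -0.4 -0.5] g 0.527 -> tool delta [ 153.3 -206.5   23.8]
[-4.08634362e-02  1.97127312e-01  9.79525730e-01  5.89553804e-04]
side 212 circ 647.0 -174.5 r 32.7 hull 646.1 -173.9 z 112.8
```

View pics/s14.png

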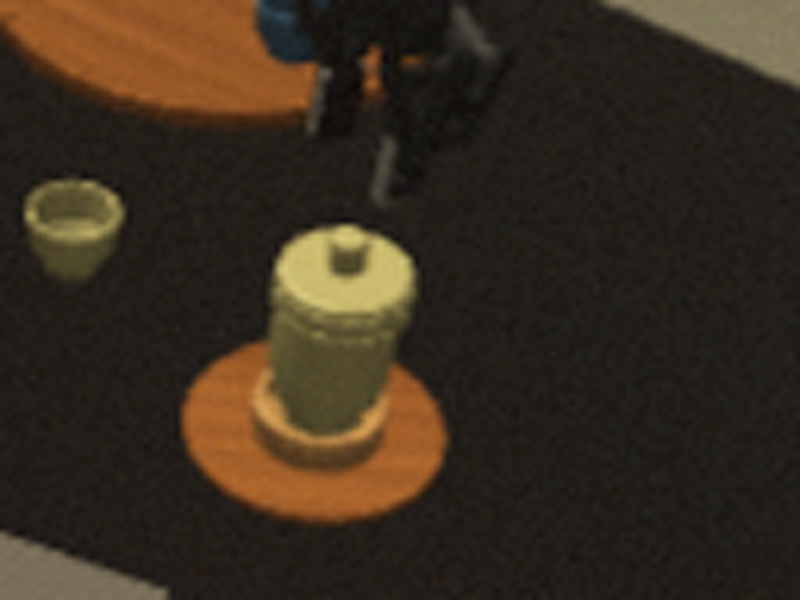

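Lid is closed and level (crop 345,270). Now the dish.

>>> apply_moves(increments=[60,14,-18,0,0,85,14,-18,0,0,85,14,-18,0,0,85,14,-18,2,0,85,14,-18,2,0,85,14,-18,2,0,85,14,-18,2,0,85,14,-18,2,0,85,14,-18,2,0,85,14,-18,2,0,85,8,-12,2,0,85,0,0,0,0])

```text
t: 48.5
eef_pos: [0.4221, -0.2926, 0.1629]
tool_rot: [-0.051, 0.196, 0.979, 0.001]
contact_force: [0.5, -0.4, -0.6]
gripper_width: 0.997
```

```bash
python3 -c "
from fit import *
delta(427.5,-302,70)
print(get_obs()['tool_rot'])
fit(('top','side'),(646.5,-172),32,114,45,5)"
```

```text
t 48.5 pos [ 422.1 -292.6  162.9] yaw y [ 0.384  0.923 -0.017] F [ 0.5 -0.4 -0.6] g 0.997 -> tool delta [-17.9  -5.   91.7]
[-0.05063405  0.19618242  0.9792582   0.00142462]
top 424 circ 646.9 -171.3 r 32.2 hull 646.9 -171.1 z 113.5
side few
```

>>> apply_moves(increments=[85,-9,-3,25,0,85,0,0,0,0,85,-9,-2,25,0,85,0,0,0,0,85,0,0,25,0,85,0,0,0,0,85,0,0,10,0,85,0,0,0,0])

```text
t: 49.6
eef_pos: [0.438, -0.2997, 0.0821]
tool_rot: [-0.045, 0.192, 0.98, 0.001]
contact_force: [0.6, 0.1, 0.3]
gripper_width: 0.997
```

```bash
python3 -c "
from fit import *
delta(427.5,-302,30)
print(get_obs()['tool_rot'])"
```

```text
t 49.6 pos [ 438.  -299.7   82.1] yaw y [ 0.376  0.926 -0.015] F [0.6 0.1 0.3] g 0.997 -> tool delta [ 4.2 -5.3 52.7]
[-0.04513829  0.19171259  0.98041181  0.00122099]
```

>>> apply_moves(increments=[85,4,-5,20,0,85,0,0,0,0,85,0,0,20,0,85,0,0,0,0,85,0,0,10,0,85,0,0,0,0])

```text
t: 50.35
eef_pos: [0.4327, -0.3036, 0.037]
tool_rot: [-0.041, 0.192, 0.981, 0.0]
contact_force: [0.4, 0.1, 0.7]
gripper_width: 0.994
```

```bash
python3 -c "
from fit import *
delta(427.3,-302,6)
print(get_obs()['tool_rot'])"
```

```text
t 50.35 pos [ 432.7 -303.6   37. ] yaw y [ 0.376  0.927 -0.015] F [0.4 0.1 0.7] g 0.994 -> tool delta [ 3.1 -0.1 31.3]
[-4.07616633e-02  1.91576767e-01  9.80630788e-01  2.96038245e-04]
```

>>> apply_moves(increments=[85,2,0,12,0,85,0,0,0,0,85,1.5,0,12,0,85,0,0,0,0,85,0,0,5,0,85,0,0,0,0,85,0,0,0,0])

```text
t: 51.22
eef_pos: [0.4272, -0.3019, 0.0069]
tool_rot: [-0.04, 0.192, 0.981, 0.0]
contact_force: [-0.0, 0.3, 1.1]
gripper_width: 0.995
```

```bash
python3 -c "
from fit import *
delta(427.2,-302,5)
p,d=read_camera('side'); cv2.imwrite('pics/s15.png',cv2.resize(p[220:310,320:440],(800,600),interpolation=cv2.INTER_CUBIC))"
```

```text
t 51.23 pos [ 427.2 -301.9    6.9] yaw y [ 0.376  0.927 -0.015] F [-0.   0.3  1.1] g 0.995 -> tool delta [-0.1 -0.   1.9]
```

View pics/s15.png

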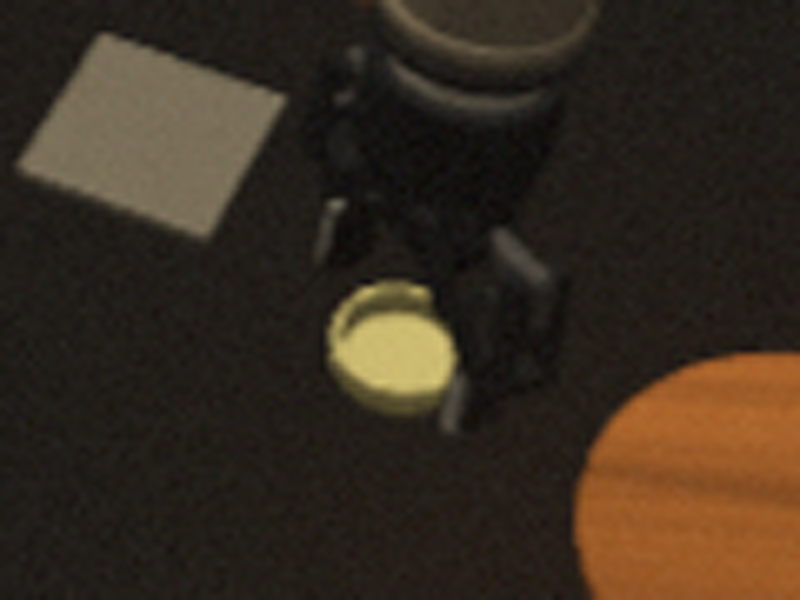

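The fingers straddle the dish at crop (395,345). Closing.

>>> apply_moves(increments=[85,0,0,2,0,85,0,0,0,0,35,0,0,0,0,35,0,0,0,0,35,0,0,0,0,35,0,0,0,0,35,0,0,0,0], squeeze=25)

```text
t: 52.15
eef_pos: [0.4273, -0.3019, 0.0056]
tool_rot: [-0.04, 0.192, 0.981, 0.0]
contact_force: [-0.2, 0.5, 0.8]
gripper_width: 0.64
```

```bash
python3 -c "
from fit import *
delta(454,-152,60)
p,d=read_camera('side');Q=cloud('side',d).reshape(-1,3)*1000
m=(np.hypot(Q[:,0]-454,Q[:,1]+152)<75)&(abs(Q[:,2]-8)<3)
print(cv2.minAreaRect(Q[m][:,:2].astype(np.float32)),Q[m].mean(0))"
```

```text
t 52.15 pos [ 427.3 -301.9    5.6] yaw y [ 0.376  0.927 -0.015] F [-0.2  0.5  0.8] g 0.64 -> tool delta [ 36.  148.1 -53.9]
((447.842041015625, -154.2245330810547), (107.23960876464844, 90.35292053222656), 15.421645164489746) [ 453.27156527 -154.58857055    7.37619065]
```

>>> apply_moves(increments=[35,0,0,-10,0,35,0,0,-25,0,35,0,0,-25,0,35,0,0,0,0,35,9,20,0,0,35,9,20,0,0,35,9,20,0,0,35,7,20,0,0,35,4,20,0,0,35,2,20,0,0,35,0,12,0,0,35,0,0,0,0])

```text
t: 53.7
eef_pos: [0.4391, -0.1504, 0.0647]
tool_rot: [-0.046, 0.189, 0.981, 0.002]
contact_force: [0.4, -0.4, 0.6]
gripper_width: 0.641
```

```bash
python3 -c "
from fit import *
delta(453.8,-152,25)
print(get_obs()['tool_rot'])"
```

```text
t 53.7 pos [ 439.1 -150.4   64.7] yaw y [ 0.37   0.929 -0.013] F [ 0.4 -0.4  0.6] g 0.641 -> tool delta [-17.8   4.5  38.1]
[-0.04621651  0.18858662  0.98096638  0.00202015]
```

>>> apply_moves(increments=[35,-9,2,10,0,35,0,0,0,0,35,-8,2,14,0,35,0,0,0,0,35,0,0,8,0,35,0,0,0,0])

```text
t: 54.45
eef_pos: [0.4532, -0.1548, 0.028]
tool_rot: [-0.047, 0.19, 0.981, 0.001]
contact_force: [0.2, 0.3, -1.1]
gripper_width: 0.642
```

```bash
python3 -c "
from fit import *
delta(453.8,-152,14)
print(get_obs()['tool_rot'])"
```

```text
t 54.45 pos [ 453.2 -154.8   28. ] yaw y [ 0.374  0.927 -0.015] F [ 0.2  0.3 -1.1] g 0.642 -> tool delta [-0.8  3.1 13.9]
[-0.04696229  0.19047268  0.98056751  0.00143838]
```

>>> apply_moves(increments=[35,-1,3,6,0,35,0,0,0,0,35,-0.5,0,5,0,35,0,0,0,0,35,0,0,3,0,35,0,0,0,0])

```text
t: 55.2
eef_pos: [0.4548, -0.1521, 0.0136]
tool_rot: [-0.046, 0.19, 0.981, 0.002]
contact_force: [-0.9, 1.7, 2.6]
gripper_width: 0.638
```

```bash
python3 -c "
from fit import *
delta(453.8,-152,14)"
```

```text
t 55.2 pos [ 454.8 -152.1   13.6] yaw y [ 0.374  0.927 -0.015] F [-0.9  1.7  2.6] g 0.638 -> tool delta [ 1.  -0.3 -0.3]
```

Contact. Release, rise and move clear, then check everything.

>>> apply_moves(increments=[60,0,0,0,0,85,0,0,0,0,85,0,0,0,0,85,0,0,-20,0,85,0,0,0,0,85,0,0,-50,0,85,0,0,0,0,85,0,0,-50,0,85,0,0,-50,0,85,0,0,-40,0,85,0,0,0,0])

```text
t: 56.58
eef_pos: [0.4721, -0.1553, 0.2218]
tool_rot: [-0.051, 0.19, 0.981, 0.001]
contact_force: [-0.3, -0.0, -1.0]
gripper_width: 0.994
```

```bash
python3 -c "
from fit import *
delta(453.8,-152,14)
C=('top','side')
for nm,a in [('dish',((454,-152),28,28)),('lid',((646.8,-172),32,114)),('collar',((646.8,-172),33,108)),('saucer',((646.5,-170),33,28)),('board',((646.5,-168),65,8,68)),('cup',((666.5,6.5),25,38)),('caddy',((619,300),22,73)),('pitcher',((488.5,147),30,69))]:
    print(nm); fit(C,*a)
for n in C:
    p,d=read_camera(n); cv2.imwrite('pics/e_%s.png'%n,p)
    cv2.imwrite('pics/ec_%s.png'%n, cv2.resize(p[140:260,240:400] if 0 else p[100:250,250:450],(800,600),interpolation=cv2.INTER_CUBIC))"
```

```text
t 56.58 pos [ 472.1 -155.3  221.8] yaw y [ 0.372  0.928 -0.017] F [-0.3 -0.  -1. ] g 0.994 -> tool delta [ -2.7  -0.3 208.6]
dish
top 69 circ 455.0 -152.4 r 27.7 hull 455.5 -149.4 z 27.7
side 83 circ 455.6 -153.5 r 30.2 hull 455.3 -154.6 z 26.1
lid
top 342 circ 646.9 -170.9 r 32.1 hull 648.7 -167.2 z 113.5
side 213 circ 646.1 -176.6 r 34.0 hull 645.6 -174.9 z 113.2
collar
top 164 circ 646.7 -170.7 r 32.6 hull 647.9 -166.6 z 111.2
side 157 circ 646.1 -176.8 r 35.0 hull 645.3 -174.3 z 111.1
saucer
top 70 circ 643.0 -164.8 r 31.5 hull 636.4 -158.0 z 27.9
side 83 circ 644.0 -172.6 r 32.8 hull 638.9 -174.9 z 26.4
board
top 667 circ 648.0 -167.7 r 66.5 hull 648.9 -151.0 z 7.6
side 594 circ 647.0 -169.1 r 66.7 hull 645.3 -169.8 z 7.2
cup
top 69 circ 668.6 7.3 r 24.7 hull 668.6 7.2 z 37.6
side 46 circ 669.6 5.0 r 27.1 hull 669.7 5.4 z 35.1
caddy
top 276 circ 616.6 303.0 r 25.5 hull 615.9 303.1 z 73.6
side 98 circ 616.5 300.5 r 28.2 hull 616.6 300.1 z 72.0
pitcher
top 100 circ 487.1 147.3 r 27.9 hull 488.0 148.7 z 69.3
side 68 circ 488.7 147.6 r 27.4 hull 488.6 147.2 z 68.1
```

View pics/ec_side.png

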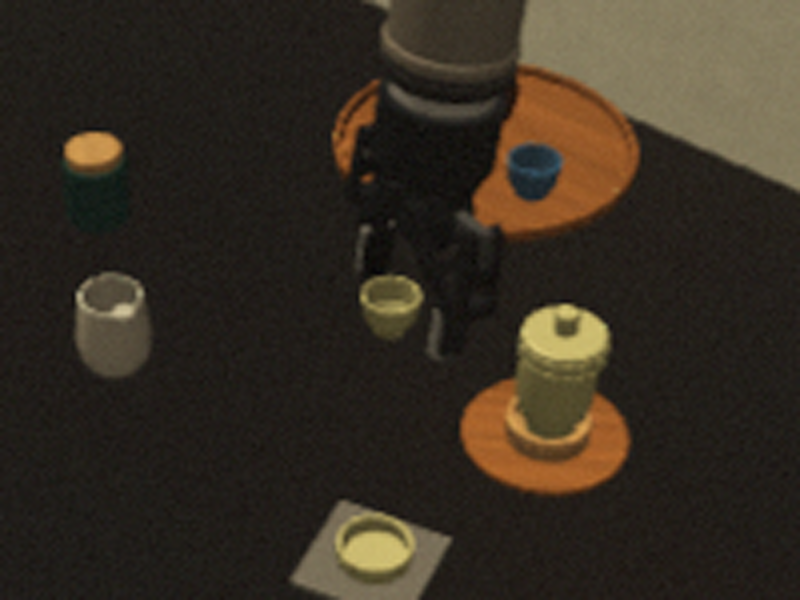

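View pics/e_top.png

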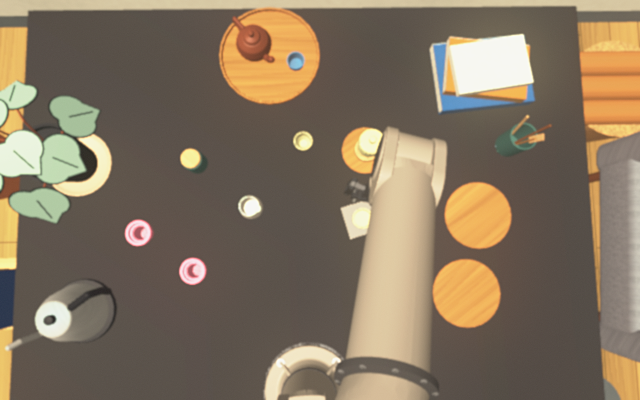

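The tower stands closed on the board (crop 555,390) and the dish is on the tile (375,545). I compare the bystanders with the first pictures using the same fit.

```bash
python3 -c "
from h import *
for n in('top','side'):
    p,d=read_camera(n); p0=np.load(n+'0p.npy'); 
    for nm,c,zt,R in [('cup',(666.5,6.5),38,37),('caddy',(619,300),73,34),('pitcher',(488.5,147),69,42)]:
        o=[]
        for dd in(np.load(n+'0.npy'),d):
            Q=cloud(n,dd).reshape(-1,3)*1000; m=(np.hypot(Q[:,0]-c[0],Q[:,1]-c[1])<R)&(abs(Q[:,2]-zt)<5)
            (a,b),r=cv2.minEnclosingCircle(Q[m][:,:2].astype(np.float32)); o.append((round(a,1),round(b,1)))
        K,T=cal(n); e=K@(T@np.r_[c[0]/1e3,c[1]/1e3,.03,1])[:3]; u,v=(e[:2]/e[2]).astype(int)
        A=p[v-20:v+20,u-20:u+20].astype(np.float32).mean(2); B=p0[v-20:v+20,u-20:u+20].astype(np.float32).mean(2)
        print(n,nm,o,'shift px',cv2.phaseCorrelate(B,A))
"
```

```text
top cup [(669.4, 7.2), (668.7, 7.0)] shift px ((0.05694830863676614, 0.07618079015541568), 0.9030167990922928)
top caddy [(615.5, 303.5), (616.0, 303.5)] shift px ((-0.01815451492364062, 0.047387390376258054), 0.8919013774394989)
top pitcher [(487.1, 148.0), (486.6, 147.9)] shift px ((0.0714445333453888, -0.010066592028916688), 0.8940329882502556)
side cup [(668.4, 5.0), (668.5, 5.1)] shift px ((0.15249695698163634, -0.19927692410062292), 0.64753014087677)
side caddy [(615.8, 300.9), (616.2, 298.3)] shift px ((0.14618447222361297, 0.02698485038493459), 0.9124610793590545)
side pitcher [(493.3, 144.9), (488.4, 147.2)] shift px ((0.07405896876105444, 0.03926228529846654), 0.9428982162475585)
```

Bystanders have not moved, and everything is in place. Handing in.

```bash
python3 -c "
from station import *
print(hand_in())"
```

```text
the job is handed in; nothing more can be done
None
```

I built the infuser mug up on the smallest (130 mm) board in the order asked: saucer, mug, celadon strainer, then lid. The drip dish is on the grey tile, and I handed the job in at about 57 s of the 134 s.

- **Saucer:** it sits about 0.5–2 mm off the board's centre.
- **Mug, strainer and lid:** the mug stands in the saucer well, and the strainer and lid are seated level at the expected heights. The top camera puts strainer and lid about 3 mm off the board's centre.
- **Dish:** it sits about 1–2 mm off the tile's centre.
- **Bystanders:** the cup, caddy and pitcher show image shifts under about 0.25 pixel against the first pictures.
- **Robot:** the gripper was open, clear of everything and raised to 0.22 m.

**Disagreements:**
- The two cameras differed by 2–6 mm in y throughout, worst on the finished tower. I averaged them for grasps and mostly for placing.
- In the last check the saucer was partly hidden. Its circle fits were unreliable there, so its figure comes from the view taken right after placing it.
- The side camera's depth fits for the pitcher and caddy jumped 2–5 mm between pictures, but their image shifts did not.
- The tool drifted to about 5–6° of tilt over the moves. The parts settled level once released.

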